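# Pin the tilting rack and load the base plates

### The job

The tilting rack is hanging back and unlocked: stand its locking pin in the bore of the lock housing, swing the rack forward by the ball lever until the hidden cross-hole in the shaft comes into line, and push the pin fully home. Only then take every base plate out of the wooden slotted block and lean it on the rack, standing on end on the ledge and lying flat against the sloped backstop, all side by side. Leave the other things on the bench where they are.

Things in the scene. Friction and masses are not known exactly. Their poses are not given: they have to be found in the camera images.
- rack: green cast rack, fixed: base 145 (x) x 440 (y) x 10 mm, front (-x) facing the robot. Origin on the bench under the shaft axis, midway along the backstop; x away from the robot, y along the shaft to the left, z up. At y = -185 mm over the shaft stands the lock housing (50 x 50 mm, 86 mm high), at y = -235 mm the ball lever; bearing cheeks (10 mm thick, 64 mm high) at y = -147 and 147 mm.
- bore_mouth (a point): middle of the mouth of the vertical bore in the top face of the lock housing: 12 mm wide, sharp-edged, 18 mm deep. Axes as the rack's. With the shaft's hole out of line a pin put in stands on the shaft, leaning up to 0.2 rad, its foot 21 mm below the mouth; with it in line (about 0.1 rad of turn either way) the pin falls up to 53 mm deeper and then blocks the shaft from turning.
- lever_axis (a point): point on the shaft's axis level with the lever, 45 mm above the bench. The shaft turns about this point's y axis (the rack's y). The steel shaft is 40 mm thick; inside the lock housing a hidden cross-hole 14 mm wide goes right through it. Lever, shaft and backstop turn as one; it takes about 3 N at the ball and stays where it is left.
- lever_ball (a point): centre of the black ball, 26 mm in diameter, on a 12 mm rod, 105 mm from the shaft axis. At the start the lever leans 0.25 to 0.75 rad back (+x of the rack) from upright; the hole comes into line when it has been swung forward (-x, towards the robot) by 0.45 to 0.75 rad, with the lever near upright; where exactly differs each time and cannot be seen.
- backstop_face (a point): on the front face of the steel backstop, midway along it. x: normal of the face, into the backstop (away from the robot); y along it; z up the slope. The face runs 140 mm either way along y, and along z from 30 mm below to 32 mm above this point. Pinned, it leans back about 0.15 to 0.5 rad from upright, 0.4 rad more than the lever. A plate leant on it sticks out 25 to 35 mm above it.
- ledge (a point): middle of the ledge (top of the rack's base, 10 mm above the bench, rubber strip) on which the plates stand, 50 mm in front of the shaft axis. An 8 mm high steel lip runs along the ledge 13 mm in front of this point. Axes as the rack's.
- pin_head (a point): centre of the locking pin's black cylindrical head, 22 mm in diameter, 28 mm tall; below it a steel shank 10 mm in diameter, 74 mm long, its last 7 mm tapered to 4 mm (foot 88 mm below this point along z). 80 g. At the start it stands in the hole of the aluminium stand, head on the block. Fully home its head rests on the housing: this point 14 mm above the bore mouth.
- pin_stand: loose aluminium block 56 x 56 x 80 mm (0.8 kg) in which the pin stands upright, its head resting on the block; origin under its centre, the hole in its middle.
- slot_block: loose wooden block 230 (x) x 76 (y) x 45 mm (z), origin under its centre, with five slots 12 x 49 mm, 40 mm deep, at x = -88, -44, 0, 44 and 88 mm; the plates stand in them with their thickness along x.
- plate0_mid (a point): bare aluminium base plate for a griddle pan, 9 mm thick (its x) by 46 mm wide (its y) by 110 mm tall (its z); all plates are alike. At the start it stands on end in a slot of the wooden block, 70 mm of it above the block. This point is its centre. None if this plate is not there today or while it is held.
- plate1_mid (a point): bare aluminium base plate for a griddle pan, 9 mm thick (its x) by 46 mm wide (its y) by 110 mm tall (its z); all plates are alike. At the start it stands on end in a slot of the wooden block, 70 mm of it above the block. This point is its centre. None if this plate is not there today or while it is held.
- plate2_mid (a point): bare aluminium base plate for a griddle pan, 9 mm thick (its x) by 46 mm wide (its y) by 110 mm tall (its z); all plates are alike. At the start it stands on end in a slot of the wooden block, 70 mm of it above the block. This point is its centre. None if this plate is not there today or while it is held.
- plate3_mid (a point): bare aluminium base plate for a griddle pan, 9 mm thick (its x) by 46 mm wide (its y) by 110 mm tall (its z); all plates are alike. At the start it stands on end in a slot of the wooden block, 70 mm of it above the block. This point is its centre. None if this plate is not there today or while it is held.
- plate4_mid (a point): bare aluminium base plate for a griddle pan, 9 mm thick (its x) by 46 mm wide (its y) by 110 mm tall (its z); all plates are alike. At the start it stands on end in a slot of the wooden block, 70 mm of it above the block. This point is its centre. None if this plate is not there today or while it is held.
- screwdriver: the screwdriver, a bystander, origin under its middle; to be left alone
- rivet_bin: the rivet bin, a bystander, origin under its middle; to be left alone
- oil_can: the oil can, a bystander, origin under its middle; to be left alone
- mug: the mug, a bystander, origin under its middle; to be left alone
- bushing: the brass bushing, a bystander, origin under its middle; to be left alone
- wrench: the wrench, a bystander, origin under its middle; to be left alone

How it is judged (in metres and radians):
On the way:
1. the pin is fully home through the shaft while no base plate stands on the rack yet (z of pin_head in the frame of rack below 0.105 m and horizontal distance between pin_head and bore_mouth below 0.008 m and angle between pin_head's own z axis and vertical below 0.15 rad and distance between each of plate0_mid, plate1_mid, plate2_mid, plate3_mid, plate4_mid and backstop_face above 0.17 m), for 0.3 s.
At the end, for the whole second after the job is handed in: the pin's head is seated on the lock housing (within 5 mm), the pin upright in the bore; every base plate that is there stands on end on the ledge, at rest, its face flat against the backstop (within 0.15 rad and about 10 mm) and within the backstop's length (z of pin_head in the frame of rack below 0.105 m and horizontal distance between pin_head and bore_mouth below 0.008 m and angle between pin_head's own z axis and vertical below 0.15 rad and x of plate0_mid in the frame of backstop_face between -0.014 and 0.003 m and y of plate0_mid in the frame of backstop_face between -0.125 and 0.125 m and z of plate0_mid in the frame of backstop_face between -0.02 and 0.03 m and angle between the z axis of each of plate0_mid, plate1_mid, plate2_mid, plate3_mid, plate4_mid and the z axis of backstop_face, either way round below 0.15 rad and angle between the x axis of each of plate0_mid, plate1_mid, plate2_mid, plate3_mid, plate4_mid and the x axis of backstop_face, either way round below 0.15 rad and linear speed of each of plate0, plate1, plate2, plate3, plate4 below 0.02 m/s and x of plate1_mid in the frame of backstop_face between -0.014 and 0.003 m and y of plate1_mid in the frame of backstop_face between -0.125 and 0.125 m and z of plate1_mid in the frame of backstop_face between -0.02 and 0.03 m and x of plate2_mid in the frame of backstop_face between -0.014 and 0.003 m and y of plate2_mid in the frame of backstop_face between -0.125 and 0.125 m and z of plate2_mid in the frame of backstop_face between -0.02 and 0.03 m and x of plate3_mid in the frame of backstop_face between -0.014 and 0.003 m and y of plate3_mid in the frame of backstop_face between -0.125 and 0.125 m and z of plate3_mid in the frame of backstop_face between -0.02 and 0.03 m and x of plate4_mid in the frame of backstop_face between -0.014 and 0.003 m and y of plate4_mid in the frame of backstop_face between -0.125 and 0.125 m and z of plate4_mid in the frame of backstop_face between -0.02 and 0.03 m); the robot touches nothing.
It fails at once if a bystander is pushed more than 6 cm from its place (distance of any of screwdriver, rivet_bin, oil_can, mug, bushing, wrench from where it was at the start of the episode above 0.06 m).
Of plate0, plate1, plate2, plate3, plate4 only 3 to 5 are there at a start; the rules pass over those that are not, and their reading is None.
At some moment in a run one of pin_stand, slot_block may be knocked a few centimetres aside while the robot is not near it.
Once in a run the grip may slacken for a moment while it holds something.
It also fails if it takes over 210 s, if anything falls off the work surface, if the arm or the gripper's body presses on something with over 40 N, if the wrist force passes 120 N, or if a joint passes its speed limit or range.

### The arm

A 6-joint arm with a two-finger parallel gripper is mounted at the origin on the work surface. World frame = base frame: x ahead of the robot, y to its left, z up, the work surface at z = 0. Lengths are in m, angles in degrees, forces in N, time in s.
With the tool pointing down it reaches from about 0.275 to 0.725 m from the base axis. Payload 5.6 kg.
Tool frame: the origin (TCP) lies midway between the tips of the shut fingers; the grasp point (between the pads) lies 19 mm behind it; z points along the fingers, y is the direction in which the jaws open and shut (so a half turn about z gives the same grasp; the last joint's range is limited). The gripper opens to 85 mm and grips with 20 to 120 N. Pads are 22 mm wide; open, the fingers measure 114 mm over their backs; the gripper's body (76 mm by 85 mm) begins 54 mm behind the grasp point. The pads swing forward as they close: fully open they stand 13 mm farther back than shut.
Start: joints at [81.795, 14.616, 6.199, 0, -81.583, -16.306], TCP at [0.228, 0.5, 0.231] pointing down, gripper open.
Joint ranges: [-168.99, 168.99], [-69.2, 112.95], [-62.41, 85.93], [-164.36, 98.24], [-168.68, -3.75], [-174.98, 174.98]. Speed limits (degrees/s): [147.25, 147.25, 180, 180, 180, 180].

### API

Orientations are given as [roll, pitch, yaw] about the fixed x, y, z axes, in that order (R = Rz(yaw) Ry(pitch) Rx(roll)).
In Python, from workcell import bot gives the robot as it stands. The module is installed in compiled form; this text tells all that it offers.
- The arm moves only by the tool move_arm, never from a script. Its argument "plan" is one flat list of numbers, 5 for each row, row after row: the shift along the tool's x, y, z in cm, then the turn about the tool's z in degrees, then the opening, from 0 (shut) to 1 (fully open). In form: [x, y, z, roll, gripper, x, y, z, roll, gripper, ...]. A call has exactly 10 rows; each row is the pose to reach, as a shift and turn from the pose commanded when the call began, along the tool's axes at that moment; what a row does not reach only later rows make up. A row lasts 1/12 s, in which the tool goes at most 41.7 mm and 7.16 degrees, less where a joint would pass 70% of its speed; a pose out of reach is approached as far as the arm can. A call with a gripper value outside its range is refused whole. The fingers move at their own pace and stop on an object; the grip force is fixed at half the most. Time passes only in rows, so rows that repeat a pose let the fingers close, or fill a call up. It gives the time, the measured TCP pose, the force and the opening at its end, in the units of the state.
- bot.sense(): the state, without advancing time (a new reading comes with each control period).
- bot.camera(name): name is "scene" or "side" or "wrist"; returns (picture, depth): 420x560x3 uint8, red, green, blue; 420x560 float32, m along the optical axis (not along the pixel's ray), 0 where there is no reading.
- bot.camera_info(name): a dict with "mtx" (3x3 intrinsics, pixels), "world_to_cam" (4x4, takes a point from world to camera coordinates). Camera axes: x right, y down, z forward; pixel columns grow to the right and rows downward; lengths in m; the calibration is good to about 2 mm. A picture is of the moment at which its call begins: read the wrist's pose just before it. camera_info takes no time and is no camera call; for the wrist camera it gives the pose at the moment of the call.
- bot.finish_job(): hands the job in, once; it reports no verdict.
Trained networks look in the newest picture that a camera, given by its name, has taken for a name from the list of things; names that differ only in an ending like _2 or _b are one class to them, and where a whole thing is asked for, a point or a joint stands for the part that bears it (a point fixed in the world has none). Each returns a list of dicts, best first, with "score" (0 to 1); they miss things now and then, are a little off and sometimes report something else, mostly with a low value. They report only what shows in the picture. A call takes as long as a camera call.
- bot.boxes_of(thing, camera): "position" ([x, y, z] in m, in world coordinates, good to about 4 mm: the middle of the surface that is visible of it).
- bot.spot_point(thing, camera): "position" ([x, y, z] in m, in world coordinates, good to about 4 mm: a listed point, or the origin of a listed thing).
The state is a dict: "t": time; "joint_pos": joint angles; "qd": joint speeds; "joint_efforts": joint torques, N m; "position": TCP position; "eef_rot": TCP orientation; "force": force on the tool from outside, world axes, zero at the start; "torque": the same for the moment, N m; "gripper_width": finger opening in m.
Only numpy, scipy, OpenCV 4.12 (cv2) and the standard library are available. Lean on these libraries where they do the work, as an engineer would, in place of code of your own. Each camera call takes 0.05 s, during which the arm holds its last target. There are 200 camera calls.

## Working session

There is one attempt and no reset: what is moved stays moved. The work goes in short steps, Python scripts to look and compute and a tool call to move; the robot and the scene stay as the last step left them, time stands still between calls to the robot, and variables do not carry over. Pictures are saved under pics/ and viewed, about 12 in all and at most 16, crops included, and the job is handed in when it is done.

Besides the shell and the picture viewer there is one more tool, called after "Request:" by a JSON object that holds its "method" and its "body", one argument or row to a line. move_arm: Moves the arm, as the interface text tells. Its arguments: {"type":"object","properties":{"plan":{"type":"array","items":{"type":"number"}}},"required":["plan"]}

```bash
mkdir -p pics; cat > h.py <<'E'
import numpy as np, cv2
from workcell import bot
from scipy.spatial.transform import Rotation as R
def snap(c,f):
    p,d=bot.camera(c); cv2.imwrite('pics/'+f,p[:,:,::-1]); return p,d
def spot(names,c):
    for n in names:
        r=bot.spot_point(n,c)
        print(c,n,[(np.round(k['position'],4).tolist(),round(k['score'],2)) for k in r[:3]])
def st():
    s=bot.sense(); print({k:np.round(s[k],4).tolist() for k in ['t','position','eef_rot','force','gripper_width','joint_pos']}); return s
def tool(target,yaw=None):
    s=bot.sense(); M=R.from_euler('xyz',s['eef_rot'],degrees=True)
    return np.round(M.inv().apply(np.array(target)-s['position'])*100,2)
E
python3 - <<'E'
from h import *
s=st(); print(R.from_euler('xyz',s['eef_rot'],degrees=True).as_matrix().round(3))
snap('scene','s0.png'); 
spot(['rack','bore_mouth','lever_axis','lever_ball','backstop_face','ledge','pin_head','pin_stand','slot_block','plate0_mid','plate1_mid','plate2_mid','plate3_mid','plate4_mid','screwdriver','rivet_bin','oil_can','mug','bushing','wrench'],'scene')
snap('side','d0.png')
spot(['rack','bore_mouth','lever_ball','pin_head','pin_stand','slot_block','plate0_mid'],'side')
E
```

```text
{'t': 0.0, 'position': [0.2279, 0.5, 0.2304], 'eef_rot': [179.8918, -0.004, -24.5158], 'force': [-0.5153, 0.692, -0.6627], 'gripper_width': 0.0851, 'joint_pos': [81.7955, 14.6545, 6.1317, -0.0268, -81.5821, -16.3073]}
[[ 0.91  -0.415 -0.001]
 [-0.415 -0.91  -0.002]
 [ 0.     0.002 -1.   ]]
scene rack [([0.5979, 0.1112, 0.0004], 0.66), ([0.7361, -0.0474, -0.0014], 0.48)]
scene bore_mouth [([0.6131, -0.0734, 0.0847], 0.84)]
scene lever_axis [([0.6152, -0.1247, 0.0466], 0.89)]
scene lever_ball [([0.6547, -0.121, 0.1433], 0.7)]
scene backstop_face [([0.5789, 0.108, 0.0579], 0.66)]
scene ledge [([0.5474, 0.1041, 0.0098], 0.64)]
scene pin_head [([0.4441, 0.1365, -0.001], 0.47), ([0.4423, 0.144, 0.0975], 0.45)]
scene pin_stand [([0.4435, 0.137, -0.0025], 0.71)]
scene slot_block [([0.5015, -0.3251, 0.0001], 0.57)]
scene plate0_mid [([0.4134, -0.3338, 0.0593], 0.92)]
scene plate1_mid [([0.4557, -0.3315, 0.0602], 0.89)]
scene plate2_mid [([0.4967, -0.324, 0.0616], 0.53), ([0.5481, 0.1037, 0.0106], 0.19)]
scene plate3_mid [([0.5413, -0.3202, 0.062], 0.73)]
scene plate4_mid [([0.4566, -0.3292, 0
[... 171 characters left out ...]
[([0.7611, -0.2488, 0.0011], 0.61)]
scene mug [([0.3764, 0.4486, 0.0042], 0.97)]
scene bushing [([0.7364, -0.0461, -0.0034], 0.59)]
scene wrench [([0.7584, 0.1619, 0.001], 0.93)]
side rack [([0.5973, 0.1126, 0.0033], 0.76)]
side bore_mouth [([0.6114, -0.0742, 0.0795], 0.86), ([0.4963, -0.3226, 0.0572], 0.47)]
side lever_ball [([0.6515, -0.1196, 0.1433], 0.72), ([0.5499, 0.1049, 0.0126], 0.5), ([0.7622, 0.1572, 0.0016], 0.49)]
side pin_head [([0.4455, 0.1342, 0.0951], 0.45), ([0.7306, -0.0515, -0.0023], 0.32)]
side pin_stand [([0.4439, 0.138, 0.001], 0.66)]
side slot_block []
side plate0_mid [([0.4128, -0.3359, 0.062], 0.47), ([0.4529, -0.333, 0.0607], 0.34), ([0.4452, 0.3164, -0.001], 0.21)]
```

View pics/s0.png

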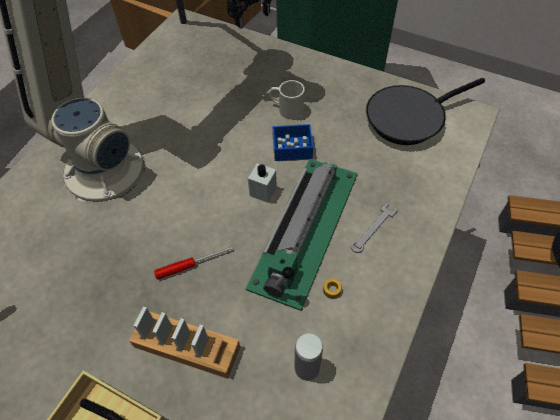

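View pics/d0.png

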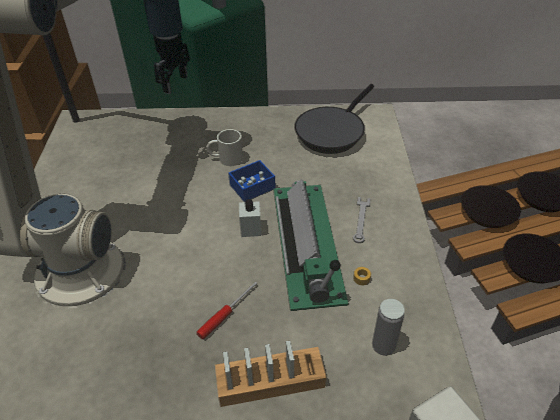

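The scene shows four plates in the slotted block (rows 310-350, columns 140-205), with the slot at the +x end empty. The pin is in its stand at (262,180) and the lever ball is at (288,271), leaning back. I'm going above the pin now.

Request:
{"method": "move_arm", "body": {
  "plan": [5, 3, 0, 7, 1, 9, 6, 0, 14, 1, 12, 9, 1, 21, 1, 16, 12, 1, 28, 1, 20, 15, 2, 35, 1, 24, 17, 2, 42, 1, 28, 20, 2, 49, 1, 31, 22, 2, 56, 1, 34.7, 24, 2, 61, 1, 34.7, 24, 2, 61, 1]
}}

```text
t: 2.28
position: [0.4411, 0.142, 0.2118]
eef_rot: [-179.9, 0.0, -85.8]
force: [0.8, 0.2, -0.1]
gripper_width: 0.0856
```

Request:
{"method": "move_arm", "body": {
  "plan": [0, 0, 0, 0, 1, 0, 0, 0, 0, 1, 0, 0, 0, 0, 1, 0, 0, 0, 0, 1, 0, 0, 0, 0, 1, 0, 0, 0, 0, 1, 0, 0, 0, 0, 1, 0, 0, 0, 0, 1, 0, 0, 0, 0, 1, 0, 0, 0, 0, 1]
}}

```text
t: 3.12
position: [0.4403, 0.1441, 0.2114]
eef_rot: [-180.0, -0.0, -85.5]
force: [-0.4, -0.6, -1.0]
gripper_width: 0.0854
```

```bash
python3 - <<'E'
from h import *
s=st(); snap('wrist','w0.png'); spot(['pin_head','pin_stand'],'wrist')
print(tool([.4435,.1375,.2]))
E
```

```text
{'t': 3.1167, 'position': [0.4403, 0.1441, 0.2114], 'eef_rot': [-179.9989, -0.0001, -85.4859], 'force': [-0.3862, -0.6224, -0.9565], 'gripper_width': 0.0854, 'joint_pos': [37.5873, 5.1783, -8.2823, 0.0007, -76.5385, -33.0733]}
wrist pin_head [([0.4449, 0.136, 0.0974], 0.63)]
wrist pin_stand [([0.4453, 0.1364, -0.0036], 0.81)]
[ 0.67 -0.26  1.14]
```

Request:
{"method": "move_arm", "body": {
  "plan": [0.8, -0.4, 2, 0, 1, 0.8, -0.4, 5, 0, 1, 0.8, -0.4, 8, 0, 1, 0.8, -0.4, 10, 0, 1, 0.8, -0.4, 11.5, 0, 1, 0.8, -0.4, 12.6, 0, 1, 0.8, -0.4, 12.6, 0, 1, 0.8, -0.4, 12.6, 0, 0, 0.8, -0.4, 12.6, 0, 0, 0.8, -0.4, 12.6, 0, 0]
}}

```text
t: 4.1
position: [0.4457, 0.1366, 0.0864]
eef_rot: [-179.9, 0.0, -85.5]
force: [0.1, -0.3, 0.3]
gripper_width: 0.0515
```

Request:
{"method": "move_arm", "body": {
  "plan": [0, 0, 0, 0, 0, 0, 0, 0, 0, 0, 0, 0, 0, 0, 0, 0, 0, 0, 0, 0, 0, 0, 0, 0, 0, 0, 0, 0, 0, 0, 0, 0, 0, 0, 0, 0, 0, 0, 0, 0, 0, 0, 0, 0, 0, 0, 0, 0, 0, 0]
}}

```text
t: 4.93
position: [0.4454, 0.1365, 0.0862]
eef_rot: [-179.9, 0.0, -85.5]
force: [-1.6, -0.5, 5.9]
gripper_width: 0.02
```

Request:
{"method": "move_arm", "body": {
  "plan": [0, 0, -1, 0, 0, 0, 0, -3, 0, 0, 0, 0, -6, 0, 0, 0, 0, -9, 0, 0, 0, 0, -12, 0, 0, 0, 0, -14, 0, 0, 2, -1, -14, 0, 0, 4, -3, -14, 0, 0, 7, -5, -14, 0, 0, 10, -7, -14, 0, 0]
}}

```text
t: 5.77
position: [0.5232, 0.0414, 0.2252]
eef_rot: [180.0, 0.0, -85.4]
force: [0.7, 1.3, 0.4]
gripper_width: 0.0194
```

Request:
{"method": "move_arm", "body": {
  "plan": [3, -1, 0, 0, 0, 5, -2, 0, 0, 0, 7, -3, 0, 0, 0, 9, -3, 0, 0, 0, 11, -3, 0, 0, 0, 12.3, -3, 0, 0, 0, 12.3, -3, 0, 0, 0, 12.3, -3, 0, 0, 0, 12.3, -3, 0, 0, 0, 12.3, -3, 0, 0, 0]
}}

```text
t: 6.6
position: [0.5621, -0.0774, 0.2254]
eef_rot: [-180.0, 0.0, -85.5]
force: [0.5, 0.5, -0.2]
gripper_width: 0.0198
```

```bash
python3 - <<'E'
from h import *
s=st(); snap('wrist','w1.png'); spot(['bore_mouth','lever_ball','pin_head','lever_axis'],'wrist')
E
```

```text
{'t': 6.6, 'position': [0.5621, -0.0774, 0.2254], 'eef_rot': [-179.9948, 0.0163, -85.4555], 'force': [0.4817, 0.4521, -0.1689], 'gripper_width': 0.0198, 'joint_pos': [7.9415, 16.6987, 8.1737, -0.0161, -81.4689, -3.3946]}
wrist bore_mouth [([0.6154, -0.0728, 0.0838], 0.95), ([0.7623, 0.1584, -0.0009], 0.41)]
wrist lever_ball [([0.6497, -0.1201, 0.1468], 0.75), ([0.6177, -0.0749, 0.0866], 0.53)]
wrist pin_head [([0.5632, -0.0771, 0.2326], 0.65)]
wrist lever_axis [([0.6193, -0.1244, 0.0438], 0.6)]
```

View pics/w1.png

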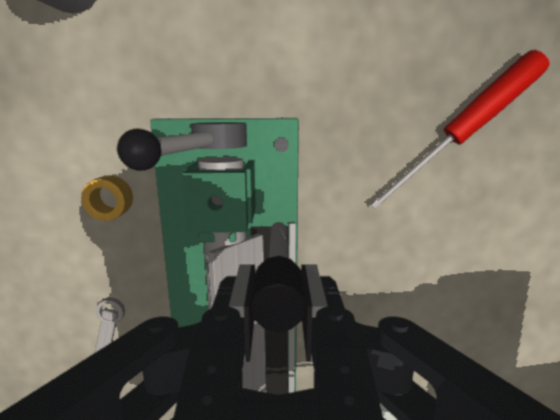

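```bash
cat >> h.py <<'E'
def onz(px,z,cam='wrist'):
    i=bot.camera_info(cam); T=np.linalg.inv(i['world_to_cam']); r=T[:3,:3]@np.linalg.inv(i['mtx'])@[px[0],px[1],1]; o=T[:3,3]
    return (o+r*(z-o[2])/r[2]).round(4)
def pix(P,cam='wrist'):
    i=bot.camera_info(cam); c=i['world_to_cam']@np.append(P,1); q=i['mtx']@c[:3]; return (q[:2]/q[2]).round(1)
E
python3 - <<'E'
from h import *
im=cv2.imread('pics/w1.png'); g=cv2.cvtColor(im,6)
c=g[185:220,195:240]; ys,xs=np.where(c<c.min()+12); print(c.min(),len(xs),195+xs.mean(),185+ys.mean())
print('bore',onz((195+xs.mean(),185+ys.mean()),.086), onz((216,202),.086))
p=bot.sense()['position']; print('foot',pix([p[0],p[1],.145]),'head',pix([p[0],p[1],.247]))
cv2.imwrite('pics/c1.png',np.hstack([cv2.resize(im[180:225,190:250],None,fx=6,fy=6),cv2.resize(im[215:285,250:310],None,fx=6,fy=6)[:270]]))
cv2.imwrite('pics/c1.png',cv2.resize(im[180:300,190:310],None,fx=5,fy=5))
E
```

```text
37 85 213.04705882352943 204.83529411764707
bore [ 0.6156 -0.0727  0.086 ] [ 0.6132 -0.0753  0.086 ]
foot [278.9 226.8] head [279.7 310.9]
```

View pics/c1.png

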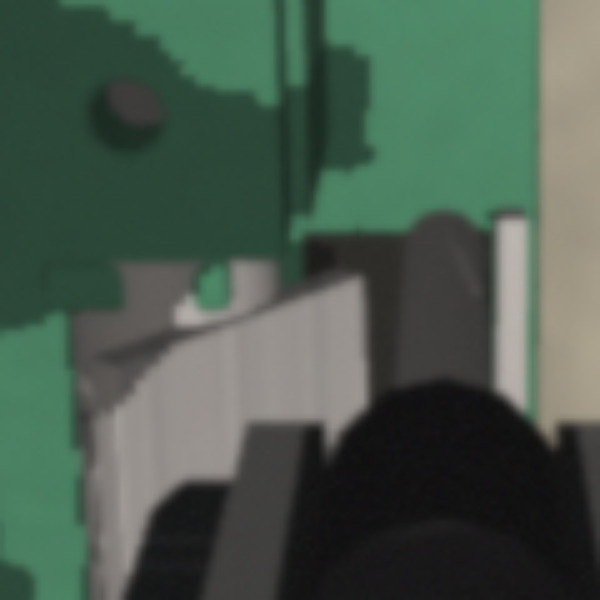

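The crop shows the bore mouth centred near pixel (215.4,203). The pin is straight in the grip, its foot at about (279,226), which matches the prediction.

Request:
{"method": "move_arm", "body": {
  "plan": [0, -2, 0, 0, 0, 0.1, -4, 0, 0, 0, 0.1, -5.2, 0, 0, 0, 0.1, -5.2, 1, 0, 0, 0.1, -5.2, 3, 0, 0, 0.1, -5.2, 4, 0, 0, 0.1, -5.2, 5, 0, 0, 0.1, -5.2, 5, 0, 0, 0.1, -5.2, 5, 0, 0, 0.1, -5.2, 5, 0, 0]
}}

```text
t: 7.68
position: [0.6144, -0.0753, 0.1764]
eef_rot: [-179.9, -0.0, -85.5]
force: [0.6, -0.5, -1.1]
gripper_width: 0.0197
```

```bash
python3 - <<'E'
from h import *
s=st(); p,d=snap('wrist','w2.png')
P=s['position']; print('foot',pix([P[0],P[1],P[2]-.0802]),'bore exp',pix([.6137,-.0744,.086]))
a=p[120:420,180:380,::-1]; b,_=bot.camera('scene'); q=pix([.6137,-.0744,.1],'scene').astype(int); print(q)
b=b[q[1]-50:q[1]+50,q[0]-50:q[0]+50,::-1]
cv2.imwrite('pics/c2.png',np.hstack([cv2.resize(a,(400,600)),cv2.resize(b,(400,400))if 0 else cv2.copyMakeBorder(cv2.resize(b,(400,400),interpolation=2),0,200,0,0,0)]))
E
```

```text
{'t': 7.6833, 'position': [0.6144, -0.0753, 0.1764], 'eef_rot': [-179.9096, -0.0265, -85.5056], 'force': [0.607, -0.465, -1.1145], 'gripper_width': 0.0197, 'joint_pos': [7.4737, 23.4963, 10.9198, 0.0319, -77.3346, -2.9862]}
foot [279.4 226.8] bore exp [280.3 223.4]
[281 258]
```

View pics/c2.png

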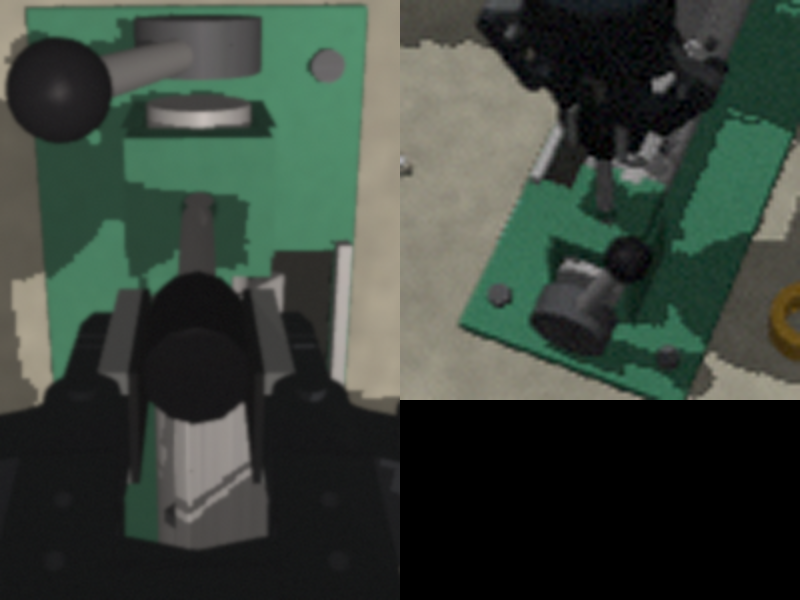

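The foot (crop 198,205) sits over the middle of the housing top (columns 125-272), so it is lined up with the bore. Lowering.

Request:
{"method": "move_arm", "body": {
  "plan": [0, 0, 0.4, 0, 0, 0, 0, 0.8, 0, 0, 0, 0, 1.2, 0, 0, 0, 0, 1.6, 0, 0, 0, 0, 2, 0, 0, 0, 0, 2.3, 0, 0, 0, 0, 2.5, 0, 0, 0, 0, 2.7, 0, 0, 0, 0, 2.9, 0, 0, 0, 0, 2.9, 0, 0]
}}

```text
t: 8.62
position: [0.614, -0.0749, 0.1459]
eef_rot: [180.0, 0.0, -85.5]
force: [0.7, 2.5, -1.7]
gripper_width: 0.0195
```

Request:
{"method": "move_arm", "body": {
  "plan": [0, 0, 0.1, 0, 0.3, 0, 0, 0.1, 0, 0.4, 0, 0, 0.1, 0, 0.6, 0, 0, 0.1, 0, 0.6, 0, 0, 0.1, 0, 0.6, 0, 0, -1, 0, 0.6, 0, 0, -3, 0, 0.6, 0, 0, -6, 0, 0.6, 0, 0, -9, 0, 0.6, 0, 0, -9, 0, 0.6]
}}

```text
t: 9.45
position: [0.6167, -0.0762, 0.2437]
eef_rot: [-179.3, -0.2, -85.5]
force: [-0.1, 0.3, 0.9]
gripper_width: 0.0512
```

```bash
python3 - <<'E'
from h import *
s=st(); p,d=snap('wrist','w3.png'); spot(['pin_head','lever_ball','lever_axis'],'wrist'); snap('side','d3.png'); spot(['pin_head','lever_ball','lever_axis'],'side')
E
```

```text
{'t': 9.45, 'position': [0.6167, -0.0762, 0.2437], 'eef_rot': [-179.3408, -0.1621, -85.5072], 'force': [-0.0531, 0.3146, 0.9105], 'gripper_width': 0.0512, 'joint_pos': [7.4648, 22.2762, 18.7357, 0.1966, -85.8097, -2.9843]}
wrist pin_head [([0.6159, -0.0722, 0.1536], 0.73)]
wrist lever_ball [([0.6509, -0.1243, 0.1448], 0.57), ([0.6168, -0.0738, 0.0842], 0.26)]
wrist lever_axis [([0.6186, -0.1261, 0.0432], 0.69)]
side pin_head [([0.6167, -0.0735, 0.1529], 0.7), ([0.4508, -0.331, 0.0579], 0.67), ([0.3969, -0.1382, 0.0016], 0.45)]
side lever_ball [([0.6494, -0.1191, 0.1449], 0.57)]
side lever_axis [([0.6169, -0.1253, 0.0435], 0.83), ([0.598, 0.111, 0.0015], 0.38), ([0.731, -0.0499, 0.0], 0.15)]
```

View pics/w3.png

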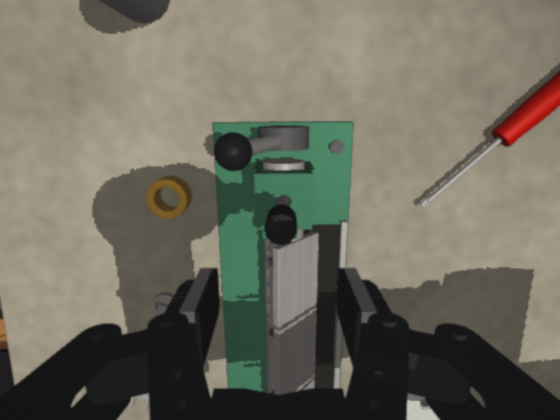

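The pin now stands in the bore at (281,222), its head at about z 0.153 and leaning slightly. The ball is at (233,152). I'm caging the ball between the fingers.

Request:
{"method": "move_arm", "body": {
  "plan": [2, -1, 0, 0, 0.6, 4, -3, 0, 0, 0.6, 5, -3.3, 0, 0, 0.6, 5, -3.3, 0, 0, 0.6, 5, -3.3, 3, 0, 0.6, 5, -3.3, 6, 0, 0.6, 5, -3.3, 9, 0, 0.6, 5, -3.3, 10.3, 0, 0.6, 5, -3.3, 10.3, 0, 0.6, 5, -3.3, 10.3, 0, 0.45]
}}

```text
t: 10.68
position: [0.6504, -0.1223, 0.1332]
eef_rot: [179.9, -0.0, -85.5]
force: [-0.3, 0.5, 0.5]
gripper_width: 0.0405
```

```bash
python3 - <<'E'
from h import *
s=st(); p,d=snap('wrist','w4.png'); spot(['lever_ball','pin_head'],'wrist')
E
```

```text
{'t': 10.6833, 'position': [0.6504, -0.1223, 0.1332], 'eef_rot': [179.9178, -0.0245, -85.4905], 'force': [-0.2749, 0.451, 0.4515], 'gripper_width': 0.0405, 'joint_pos': [2.8588, 29.6186, 14.3396, 0.0278, -74.8025, 1.6433]}
wrist lever_ball [([0.6509, -0.1201, 0.145], 0.83)]
wrist pin_head []
```

View pics/w4.png

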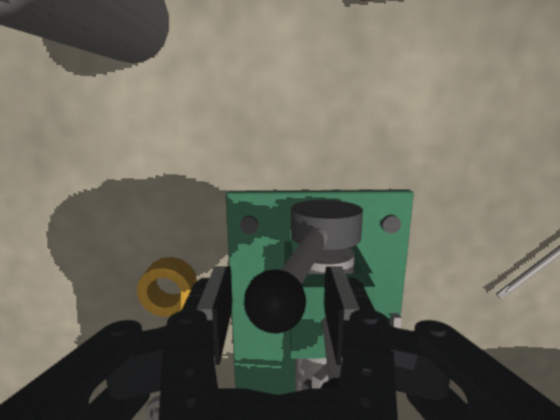

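Request:
{"method": "move_arm", "body": {
  "plan": [0, 0, 0, 0, 0.37, 0, 0.4, 0, 0, 0.37, 0, 0.9, 0, 0, 0.37, 0, 1.4, 0, 0, 0.37, 0, 1.9, 0, 0, 0.37, 0, 2.4, 0, 0, 0.37, 0, 2.9, 0, 0, 0.37, 0, 3.4, 0, 0, 0.37, 0, 3.8, 0, 0, 0.37, 0, 4.2, 0, 0, 0.37]
}}

```text
t: 11.67
position: [0.6083, -0.1258, 0.1332]
eef_rot: [180.0, 0.0, -85.5]
force: [1.7, -0.3, 2.2]
gripper_width: 0.0313
```

Request:
{"method": "move_arm", "body": {
  "plan": [0, 0, 0, 0, 0.37, 0, 0.1, 0, 0, 0.37, 0, 0.2, 0, 0, 0.37, 0, 0.3, 0, 0, 0.37, 0, 0.4, 0, 0, 0.37, 0, 0.5, 0, 0, 0.37, 0, 0.6, 0, 0, 0.37, 0, 0.7, 0, 0, 0.37, 0, 0.8, 0, 0, 0.37, 0, 0.8, 0, 0, 0.37]
}}

```text
t: 12.5
position: [0.6007, -0.1264, 0.1332]
eef_rot: [180.0, 0.0, -85.5]
force: [2.0, -0.9, -0.6]
gripper_width: 0.0318
```

```bash
python3 - <<'E'
from h import *
s=st(); 
for c in ['side','scene']: snap(c,c+'5.png'); spot(['pin_head','lever_ball'],c)
E
```

```text
{'t': 12.5, 'position': [0.6007, -0.1264, 0.1332], 'eef_rot': [179.9681, 0.0069, -85.5169], 'force': [2.0109, -0.8899, -0.6422], 'gripper_width': 0.0318, 'joint_pos': [2.685, 24.3054, 5.7653, -0.0062, -71.4921, 1.8001]}
side pin_head [([0.6122, -0.0701, 0.1043], 0.39)]
side lever_ball [([0.6015, -0.1228, 0.1464], 0.68)]
scene pin_head [([0.6122, -0.0727, 0.0847], 0.41)]
scene lever_ball [([0.6033, -0.1229, 0.1459], 0.58)]
```

Request:
{"method": "move_arm", "body": {
  "plan": [0, 0, 0, 0, 0.6, 0, -0.1, 0, 0, 0.6, 0, -0.1, 0, 0, 0.6, 0, -0.1, -2, 0, 0.6, 0, -0.1, -5, 0, 0.6, 0, -0.1, -9, 0, 0.6, -3, -1, -9, 0, 0.3, -5.1, -1.7, -9, 0, 0, -5.1, -1.7, -9, 0, 0, -5.1, -1.7, -9, 0, 0]
}}

```text
t: 13.63
position: [0.6139, -0.0732, 0.223]
eef_rot: [179.9, 0.0, -85.4]
force: [-0.5, -1.1, -0.1]
gripper_width: 0.003
```

```bash
python3 - <<'E'
from h import *
s=st(); p,d=snap('wrist','w6.png'); spot(['pin_head','lever_ball','backstop_face'],'wrist')
q,_=snap('side','d6.png'); spot(['pin_head'],'side')
u=pix([.6137,-.0744,.1],'side').astype(int); b=q[u[1]-50:u[1]+50,u[0]-50:u[0]+50,::-1]
cv2.imwrite('pics/c6.png',np.hstack([cv2.resize(p[100:400,150:400,::-1],(500,600)),cv2.copyMakeBorder(cv2.resize(b,(300,300)),0,300,0,0,0)]))
E
```

```text
{'t': 13.6333, 'position': [0.6139, -0.0732, 0.223], 'eef_rot': [179.9464, 0.0086, -85.4081], 'force': [-0.4883, -1.1123, -0.1295], 'gripper_width': 0.003, 'joint_pos': [7.6542, 22.6564, 16.4153, -0.0115, -83.8119, -3.061]}
wrist pin_head [([0.6136, -0.0713, 0.1019], 0.82)]
wrist lever_ball [([0.6024, -0.1254, 0.1502], 0.86)]
wrist backstop_face [([0.5751, 0.1077, 0.0486], 0.88)]
side pin_head [([0.6154, -0.073, 0.1018], 0.52)]
```

View pics/c6.png

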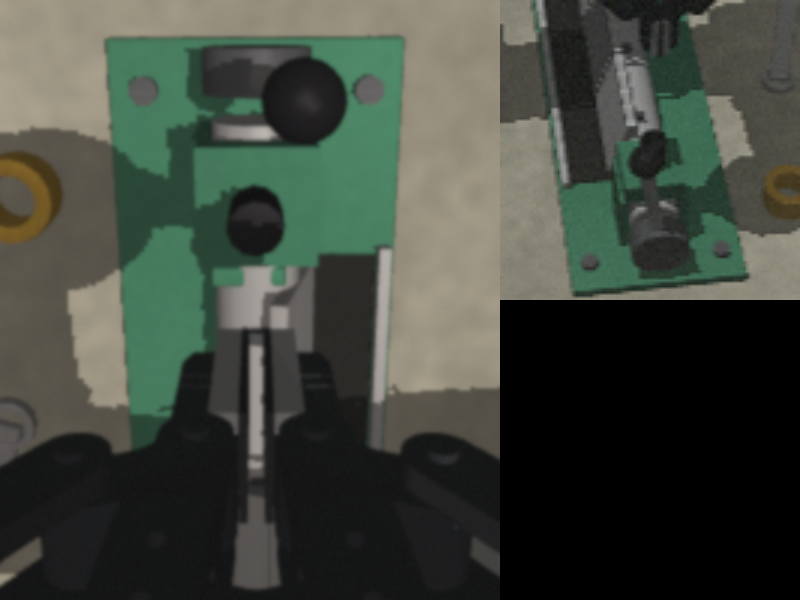

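Request:
{"method": "move_arm", "body": {
  "plan": [0, 0, 3, 0, 0, 0, 0, 6, 0, 0, 0, 0, 8.5, 0, 0, 0, 0, 10, 0, 0, 0, 0, 10.4, 0, 0, 0, 0, 10.7, 0, 0, 0, 0, 10.9, 0, 0, 0, 0, 11, 0, 0, 0, 0, 11.1, 0, 0, 0, 0, 11.1, 0, 0]
}}

```text
t: 14.77
position: [0.6149, -0.0743, 0.1141]
eef_rot: [-179.8, -0.0, -85.5]
force: [-0.3, 0.7, 4.7]
gripper_width: 0.0001
```

Contact at z 0.114 with 4.7 N, so the head is seated. Next I measure the backstop.

Request:
{"method": "move_arm", "body": {
  "plan": [0, 0, -2, 0, 0, 0, 0, -5, 0, 0, 0, 0, -8, 0, 0, 0, 0, -11, 0, 0, 0, 0, -14, 7, 0, -3, 1, -16, 14, 0, -6, 2, -18, 21, 0, -9, 2, -20, 28, 0, -12, 3, -20, 35, 0.3, -15, 4, -20, 42, 0.7]
}}

```text
t: 15.6
position: [0.5625, 0.0737, 0.3143]
eef_rot: [-179.9, 0.2, -127.9]
force: [0.6, 1.2, -0.5]
gripper_width: 0.0236
```

Request:
{"method": "move_arm", "body": {
  "plan": [0, 0, 0, 7, 0.75, 0, 0, 0, 14, 0.75, 0, 0, 0, 21, 0.75, 0, 0, 0, 28, 0.75, 0, 0, 0, 35, 0.75, 0, 0, 0, 42, 0.75, 0, 0, 0, 48, 0.75, 0, 0, 0, 48, 0.75, 0, 0, 0, 48, 0.75, 0, 0, 0, 48, 0.75]
}}

```text
t: 16.43
position: [0.5624, 0.0723, 0.3127]
eef_rot: [180.0, 0.0, -175.3]
force: [-0.1, 0.4, -1.3]
gripper_width: 0.0637
```

```bash
python3 - <<'E'
from h import *
s=st(); p,d=snap('wrist','w7.png'); np.save('d7.npy',d); spot(['backstop_face','ledge','rack'],'wrist')
i=bot.camera_info('wrist'); np.savez('i7.npz',**i)
T=np.linalg.inv(i['world_to_cam']); v,u=np.mgrid[0:420,0:560]
r=np.linalg.inv(i['mtx'])@np.stack([u.ravel(),v.ravel(),np.ones(u.size)]); P=(T[:3,:3]@(r*d.ravel())).T+T[:3,3]
a=np.deg2rad(4.5); o=np.array([.6137,-.0744])+ .185*np.array([-np.sin(a),np.cos(a)]); print('rack o',o)
X=(P[:,:2]-o)@np.array([[np.cos(a),-np.sin(a)],[np.sin(a),np.cos(a)]]); Z=P[:,2]
for y0 in (-.1,-.05,0,.05,.1):
    m=(d.ravel()>0)&(abs(X[:,1]-y0)<.004)&(abs(X[:,0])<.1)
    h=[(k,round(float(np.median(Z[m&(abs(X[:,0]-k/1000)<.002)])),4)) for k in range(-72,30,4) if (m&(abs(X[:,0]-k/1000)<.002)).sum()>2]; print(y0,h)
E
```

```text
{'t': 16.4333, 'position': [0.5624, 0.0723, 0.3127], 'eef_rot': [179.9892, 0.0307, -175.3308], 'force': [-0.1071, 0.4089, -1.2888], 'gripper_width': 0.0637, 'joint_pos': [23.1229, 16.2227, 20.0265, -0.0005, -93.7713, -108.4537]}
wrist backstop_face [([0.5765, 0.1053, 0.0496], 0.68)]
wrist ledge [([0.5492, 0.1097, 0.0098], 0.83)]
wrist rack [([0.5978, 0.1108, 0.0047], 0.78)]
rack o [0.59918507 0.11002971]
-0.1 [(-72, 0.0055), (-68, 0.0173), (-64, 0.0172), (-60, 0.0102), (-56, 0.0101), (-52, 0.3808), (-48, 0.3747), (-44, 0.0107), (-40, 0.0107), (-36, 0.0106), (-32, 0.3747), (-28, 0.0262), (-24, 0.0421), (-20, 0.0559), (-16, 0.0713), (-12, 0.0804), (-8, 0.0797), (-4, 0.0784), (0, 0.0645), (4, 0.064), (8, 0.0627), (12, 0.0604), (16, 0.057)]
-0.05 [(-72, 0.0082), (-68, 0.0179), (-64, 0.0169), (-60, 0.0103), (-56, 0.3978), (-52, 0.3925), (-48, 0.3894), (-44, 0.01), (-40, 0.01), (-36, 0.0106), (-32, 0.0104), (-28, 0.0252), (-24, 0.0419), (-20, 0.0566), (-16, 0.0723), (-12, 0.0805), (-8, 0.0797), (-4, 0.0777), (0, 0.0645), (4, 0.0644), (8, 0.0625), (12, 0.0601), (16, 0.0561)]
0 [(-72, 0.0078
[... 296 characters left out ...]
 0.0599), (16, 0.0546)]
0.05 [(-72, 0.0087), (-68, 0.0172), (-64, 0.0163), (-60, 0.0102), (-56, 0.0102), (-52, 0.0105), (-48, 0.0102), (-44, 0.0105), (-40, 0.0101), (-36, 0.0101), (-32, 0.0102), (-28, 0.027), (-24, 0.0445), (-20, 0.0591), (-16, 0.0734), (-12, 0.0809), (-8, 0.0793), (-4, 0.0644), (0, 0.0645), (4, 0.0637), (8, 0.0619), (12, 0.0597), (16, 0.0562)]
0.1 [(-72, 0.0089), (-68, 0.0177), (-64, 0.0174), (-60, 0.01), (-56, 0.0098), (-52, 0.0099), (-48, 0.0102), (-44, 0.0105), (-40, 0.0097), (-36, 0.0098), (-32, 0.0104), (-28, 0.0287), (-24, 0.0452), (-20, 0.0601), (-16, 0.0731), (-12, 0.0804), (-8, 0.0795), (-4, 0.0641), (0, 0.0642), (4, 0.0633), (8, 0.0619), (12, 0.0596), (16, 0.056)]
```

View pics/w7.png

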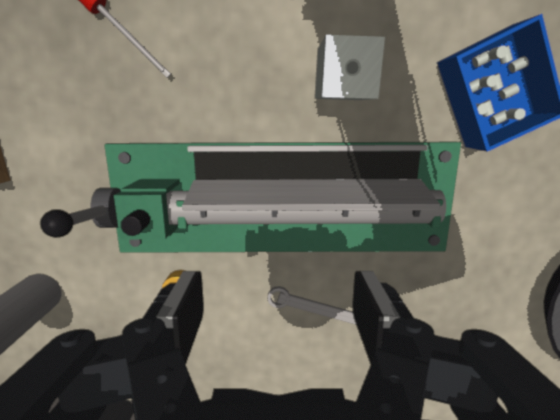

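The picture shows the pin home in the housing at (133,222) and a clear backstop. Fitted backstop lean is 0.26 rad, and the face meets the ledge at rack x of about -33 mm. Next: the plates.

Request:
{"method": "move_arm", "body": {
  "plan": [1, -4, 0, 0, 0.75, 1, -8, 0, 0, 0.75, 2, -12, 0, 0, 0.75, 2, -16, 1, 0, 0.75, 3, -20, 1, 0, 0.75, 3, -24, 2, 0, 0.75, 4, -28, 2, 0, 0.75, 4, -32, 3, 0, 0.75, 5, -36, 3, 0, 0.75, 5, -39, 3, 0, 0.75]
}}

```text
t: 17.47
position: [0.5415, -0.3235, 0.2819]
eef_rot: [180.0, -0.1, -175.6]
force: [1.1, -0.1, 0.9]
gripper_width: 0.0641
```

Request:
{"method": "move_arm", "body": {
  "plan": [0, 0, 0, 0, 0.75, 0, 0, 0, 0, 0.75, 0, 0, 0, 0, 0.75, 0, 0, 0, 0, 0.75, 0, 0, 0, 0, 0.75, 0, 0, 0, 0, 0.75, 0, 0, 0, 0, 0.75, 0, 0, 0, 0, 0.75, 0, 0, 0, 0, 0.75, 0, 0, 0, 0, 0.75]
}}

```text
t: 18.3
position: [0.5431, -0.3203, 0.2824]
eef_rot: [-180.0, 0.0, -175.5]
force: [-0.5, -0.2, -0.4]
gripper_width: 0.0643
```

```bash
cat >> h.py <<'E'
def plates(d,info,zl=(.108,.122)):
    T=np.linalg.inv(info['world_to_cam']); v,u=np.mgrid[0:420,0:560]
    r=np.linalg.inv(info['mtx'])@np.stack([u.ravel(),v.ravel(),np.ones(u.size)]); P=(T[:3,:3]@(r*d.ravel())).T+T[:3,3]
    m=((P[:,2]>zl[0])&(P[:,2]<zl[1])&(d.ravel()>0)&(P[:,1]<-.2)).reshape(420,560).astype(np.uint8)
    n,l,s,c=cv2.connectedComponentsWithStats(m)
    for k in range(1,n):
        if s[k,4]>60:
            q=P[l.ravel()==k]; (a,b),w,ang=cv2.minAreaRect((q[:,:2]*1000).astype(np.float32)); print('plate',round(a,1),round(b,1),np.round(w,1),round(ang,1),'z',np.median(q[:,2]).round(4),'px',c[k].round())
E
python3 - <<'E'
from h import *
s=st(); p,d=snap('wrist','w8.png'); plates(d,bot.camera_info('wrist')); spot(['plate0_mid','plate1_mid','plate2_mid','plate3_mid','slot_block'],'wrist')
E
```

```text
{'t': 18.3, 'position': [0.5431, -0.3203, 0.2824], 'eef_rot': [-179.9983, 0.0022, -175.4972], 'force': [-0.498, -0.1936, -0.4194], 'gripper_width': 0.0643, 'joint_pos': [-16.358, 23.9083, 26.8091, 0.0008, -92.8981, -69.1392]}
plate 412.2 -340.7 [ 9.4 46. ] 9.1 z 0.1146 px [266.  30.]
plate 455.4 -333.2 [ 9.1 45.9] 9.2 z 0.1147 px [272.  89.]
plate 498.8 -326.4 [ 9.2 45.6] 9.1 z 0.1146 px [276. 143.]
plate 542.0 -319.6 [ 9.4 45.8] 8.5 z 0.1146 px [280. 192.]
plate 744.0 -248.0 [19.9 52.6] 3.3 z 0.1149 px [330. 380.]
plate 791.8 -476.2 [27.3 39.1] 5.2 z 0.1201 px [118. 411.]
wrist plate0_mid [([0.4117, -0.3402, 0.0604], 0.72)]
wrist plate1_mid [([0.4578, -0.3361, 0.0624], 0.6)]
wrist plate2_mid [([0.498, -0.3281, 0.0588], 0.59)]
wrist plate3_mid [([0.5383, -0.3177, 0.0598], 0.93)]
wrist slot_block [([0.4965, -0.3274, 0.0014], 0.66)]
```

View pics/w8.png

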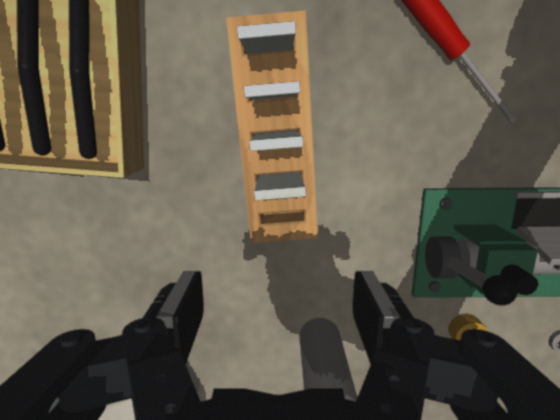

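The wrist view shows the four plates at rows 30, 89, 143 and 192, with the block turned 9°. I'll grip the nearest plate across its width.

Request:
{"method": "move_arm", "body": {
  "plan": [0.1, 0.1, 3, -4.5, 0.75, 0.1, 0.1, 7, -4.5, 0.75, 0.1, 0.1, 11, -4.5, 0.75, 0.1, 0.1, 15, -4.5, 0.75, 0.1, 0.1, 18, -4.5, 0.75, 0.1, 0.1, 19.5, -4.5, 0.75, 0.1, 0.1, 19.9, -4.5, 0.75, 0.1, 0.1, 19.9, -4.5, 0.75, 0.1, 0.1, 19.9, -4.5, 0.3, 0.1, 0.1, 19.9, -4.5, 0.3]
}}

```text
t: 19.43
position: [0.5433, -0.3201, 0.0858]
eef_rot: [-179.9, 0.2, -171.0]
force: [-0.5, 0.1, -0.2]
gripper_width: 0.0447
```

Request:
{"method": "move_arm", "body": {
  "plan": [0, 0, 0, 0, 0.3, 0, 0, 0, 0, 0.3, 0, 0, 0, 0, 0.3, 0, 0, -1, 0, 0.3, 0, 0, -3, 0, 0.3, 0, 0, -6, 0, 0.3, 0, 0, -10, 0, 0.3, 0, 0, -14, 0, 0.3, 0, 0, -18, 0, 0.3, 0, 0, -20, 0, 0.3]
}}

```text
t: 20.27
position: [0.5423, -0.3204, 0.29]
eef_rot: [-179.7, 0.3, -171.0]
force: [0.7, -0.3, -0.3]
gripper_width: 0.0449
```

```bash
cat >> h.py <<'E'
a=np.deg2rad(4.7); XR=np.array([np.cos(a),np.sin(a)]); YR=np.array([-np.sin(a),np.cos(a)]); O=np.array([.5992,.1100])
def rk(x,y,z): return np.append(O+x*XR+y*YR,z)
E
python3 - <<'E'
from h import *
s=st(); yw=s['eef_rot'][2]; print('roll',yw-(-175.3))
for y in (.1005,.0335,-.0335,-.1005): print(y,rk(-.04,y,.2),tool(rk(-.04,y,.2)))
E
```

```text
{'t': 20.2667, 'position': [0.5423, -0.3204, 0.29], 'eef_rot': [-179.7191, 0.3435, -171.0212], 'force': [0.7147, -0.2706, -0.2948], 'gripper_width': 0.0449, 'joint_pos': [-16.3248, 23.5263, 27.2676, 0.1073, -93.3107, -64.6906]}
roll 4.278828715070034
0.1005 [0.55109968 0.20688452 0.2       ] [-9.05 51.99  8.8 ]
0.0335 [0.55658956 0.14010981 0.2       ] [-8.55 45.31  8.83]
-0.0335 [0.56207944 0.07333511 0.2       ] [-8.05 38.63  8.86]
-0.1005 [0.56756932 0.0065604  0.2       ] [-7.55 31.95  8.89]
```

Request:
{"method": "move_arm", "body": {
  "plan": [-1, 3, 0, 2, 0.3, -2, 7, 0, 4.3, 0.3, -2, 11, 0, 4.3, 0.3, -3, 15, 0, 4.3, 0.3, -4, 19, 0, 4.3, 0.3, -4, 23, 0, 4.3, 0.3, -5, 27, 0, 4.3, 0.3, -5, 31, 0, 4.3, 0.3, -6, 35, 0, 4.3, 0.3, -7, 39, 0, 4.3, 0.3]
}}

```text
t: 21.1
position: [0.5492, 0.0784, 0.2844]
eef_rot: [180.0, 0.0, -175.3]
force: [1.4, -0.8, -1.6]
gripper_width: 0.0448
```

Request:
{"method": "move_arm", "body": {
  "plan": [-1, 4, 0, 0, 0.3, -1, 8, 0, 0, 0.3, -1, 11, 0, 0, 0.3, -1, 12, 0, 0, 0.3, -1, 12, 4, 0, 0.3, -1, 12, 7, 0, 0.3, -1, 12, 10, 0, 0.3, -1, 12, 10, 0, 0.3, -1, 12, 10, 0, 0.3, -1, 12, 10, 0, 0.3]
}}

```text
t: 21.93
position: [0.5516, 0.1969, 0.1859]
eef_rot: [180.0, 0.2, -175.3]
force: [0.2, -0.3, -0.7]
gripper_width: 0.0446
```

```bash
python3 - <<'E'
from h import *
s=st(); print('roll',s['eef_rot'][2]+175.3); print(tool(rk(-.04,.1005,.090)))
E
```

```text
{'t': 21.9333, 'position': [0.5516, 0.1969, 0.1859], 'eef_rot': [179.9745, 0.1932, -175.3142], 'force': [0.1791, -0.3362, -0.7311], 'gripper_width': 0.0446, 'joint_pos': [34.9817, 19.4526, 6.2794, 0.0776, -76.6472, -120.3137]}
roll -0.014195753204262473
[-0.    0.99  9.59]
```

Request:
{"method": "move_arm", "body": {
  "plan": [0, 0.5, 2, 0, 0.3, 0, 1, 4, 0, 0.3, 0, 1, 6, 0, 0.3, 0, 1, 7.5, 0, 0.3, 0, 1, 8.5, 0, 0.3, 0, 1, 9, 0, 0.3, 0, 1, 9.3, 0, 0.3, 0, 1, 9.3, 0, 0.3, 0, 1, 9.3, 0, 0.3, 0, 1, 9.3, 0, 0.3]
}}

```text
t: 22.77
position: [0.5502, 0.2073, 0.0916]
eef_rot: [180.0, 0.1, -175.3]
force: [0.1, 0.4, -0.3]
gripper_width: 0.0448
```

```bash
python3 - <<'E'
from h import *
s=st(); p,d=snap('wrist','w9.png'); q,_=bot.camera('scene'); u=pix(s['position'],'scene').astype(int); print(u)
b=q[u[1]-60:u[1]+60,u[0]-60:u[0]+60,::-1]
cv2.imwrite('pics/c9.png',np.hstack([p[:,:,::-1][:400,100:460],cv2.resize(b,(400,400))]))
E
```

```text
{'t': 22.7667, 'position': [0.5502, 0.2073, 0.0916], 'eef_rot': [179.9527, 0.1127, -175.3069], 'force': [0.0648, 0.418, -0.2994], 'gripper_width': 0.0448, 'joint_pos': [35.8768, 23.1945, -2.4062, 0.0199, -64.2785, -121.1922]}
[309 165]
```

View pics/c9.png

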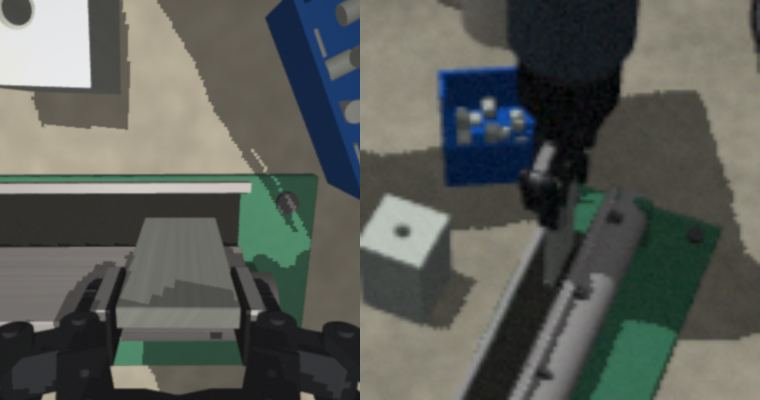

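Both views show the plate held upright over the ledge, behind the lip. Now I tilt it back against the backstop.

Request:
{"method": "move_arm", "body": {
  "plan": [0, 0, 0.2, 0, 0.3, -0.5, 0, 0.2, 0, 0.3, -0.9, 0, 0.2, 0, 0.3, -1.3, 0, 0.3, 0, 0.3, -1.6, 0, 0.3, 0, 0.3, -1.9, 0, 0.4, 0, 0.3, -2.2, 0, 0.4, 0, 0.3, -2.5, 0, 0.5, 0, 0.3, -2.6, 0, 0.5, 0, 0.3, -2.6, 0, 0.5, 0, 0.3]
}}

```text
t: 23.7
position: [0.5761, 0.2097, 0.088]
eef_rot: [179.9, 0.1, -175.3]
force: [-5.1, -0.7, 11.8]
gripper_width: 0.0449
```

```bash
python3 - <<'E'
from h import *
s=st(); p,d=snap('wrist','w10.png'); q,_=bot.camera('scene'); u=[309,165]
b=q[u[1]-60:u[1]+60,u[0]-60:u[0]+60,::-1]
cv2.imwrite('pics/c10.png',np.hstack([p[:,:,::-1][:400,100:460],cv2.resize(b,(400,400))]))
E
```

```text
{'t': 23.7, 'position': [0.5761, 0.2097, 0.088], 'eef_rot': [179.9371, 0.1431, -175.2697], 'force': [-5.1102, -0.6917, 11.7624], 'gripper_width': 0.0449, 'joint_pos': [34.6022, 25.9254, 1.386, 0.0184, -65.3052, -119.8795]}
```

View pics/c10.png

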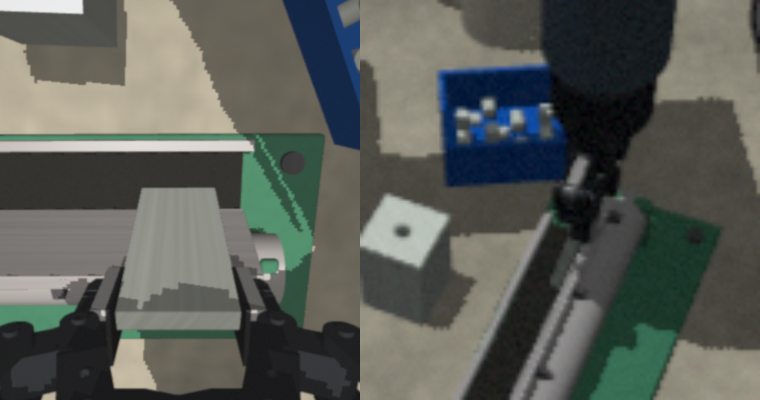

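The plate is tilted back and lies against the backstop. I'll release it and return to the block.

Request:
{"method": "move_arm", "body": {
  "plan": [0, 0, 0, 0, 0.55, 0, 0, 0, 0, 0.65, 0, 0, 0, 0, 0.65, 0, 0, 0, 0, 0.65, 0, 0, -2, 0, 0.65, 0, 0, -5, 0, 0.65, 0, 0, -9, 0, 0.65, 0, 0, -13, 0, 0.75, 0, -2, -17, 0, 0.75, 1, -6, -19.5, 0, 0.75]
}}

```text
t: 24.63
position: [0.573, 0.1576, 0.2788]
eef_rot: [179.9, 0.3, -175.1]
force: [0.6, -0.9, -0.8]
gripper_width: 0.0638
```

```bash
python3 - <<'E'
from h import *
s=st(); p,d=snap('wrist','w11.png'); spot(['plate0_mid','pin_head','backstop_face'],'wrist')
cv2.imwrite('pics/c11.png',p[:,:,::-1])
E
```

```text
{'t': 24.6333, 'position': [0.573, 0.1576, 0.2788], 'eef_rot': [179.9441, 0.2654, -175.1363], 'force': [0.5944, -0.8835, -0.8233], 'gripper_width': 0.0638, 'joint_pos': [30.4828, 19.2057, 19.3231, 0.0644, -89.8539, -115.619]}
wrist plate0_mid []
wrist pin_head [([0.6163, -0.0701, 0.104], 0.85)]
wrist backstop_face [([0.5776, 0.1093, 0.047], 0.66), ([0.6152, -0.0775, 0.0856], 0.36)]
```

Request:
{"method": "move_arm", "body": {
  "plan": [1, -4, 0, 0, 0.75, 2, -8, 0, 0, 0.75, 2, -12, 0, 0, 0.75, 3, -16, 0, 0, 0.75, 3, -20, 0, 0, 0.75, 4, -24, 0, -1, 0.75, 5, -28, 0, -2, 0.75, 5, -32, 0, -3, 0.75, 6, -36, 0, -4.3, 0.75, 6, -40, 0, -4.3, 0.75]
}}

```text
t: 25.67
position: [0.5433, -0.2488, 0.2741]
eef_rot: [179.9, -0.1, -170.9]
force: [2.6, 0.8, 0.5]
gripper_width: 0.0637
```

Request:
{"method": "move_arm", "body": {
  "plan": [0.5, -3, 0, 0, 0.75, 0.5, -6, 0, 0, 0.75, 0.5, -6.5, 0, 0, 0.75, 0.5, -6.5, 0, 0, 0.75, 0.5, -6.5, 0, 0, 0.75, 0.5, -6.5, 0, 0, 0.75, 0.5, -6.5, 0, 0, 0.75, 0.5, -6.5, 0, 0, 0.75, 0.5, -6.5, 0, 0, 0.75, 0.5, -6.5, 0, 0, 0.75]
}}

```text
t: 26.5
position: [0.5498, -0.312, 0.2757]
eef_rot: [-180.0, 0.0, -171.0]
force: [0.8, -0.1, -0.4]
gripper_width: 0.0646
```

```bash
python3 - <<'E'
from h import *
s=st(); p,d=snap('wrist','w12.png'); plates(d,bot.camera_info('wrist')); print(tool([.4988,-.3264,.0834]))
E
```

```text
{'t': 26.5, 'position': [0.5498, -0.312, 0.2757], 'eef_rot': [-179.9899, 0.024, -170.965], 'force': [0.8013, -0.1101, -0.3611], 'gripper_width': 0.0646, 'joint_pos': [-15.4353, 24.0567, 26.0774, -0.0008, -91.9947, -65.5297]}
plate 412.1 -340.7 [ 9.6 45.7] 9.0 z 0.1146 px [270.  16.]
plate 455.5 -332.9 [ 8.7 45.6] 9.2 z 0.1147 px [271.  78.]
plate 498.6 -326.3 [ 8.7 46. ] 9.6 z 0.1147 px [272. 134.]
plate 743.9 -252.3 [19.  51.9] 15.5 z 0.1146 px [305. 382.]
plate 805.4 -444.3 [35.2 26.4] 88.8 z 0.1193 px [118. 411.]
[ 5.27 -0.61 19.22]
```

View pics/c11.png

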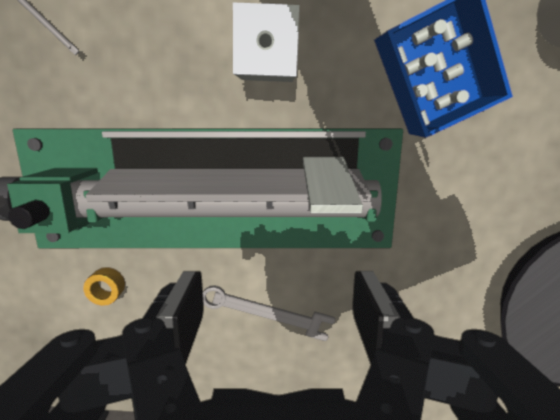

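The first plate leans flat at the +y end (rows 158-210, columns 305-365). On to the second.

Request:
{"method": "move_arm", "body": {
  "plan": [3, -0.4, 2, 0, 0.75, 5.3, -0.6, 4, 0, 0.75, 5.3, -0.6, 8, 0, 0.75, 5.3, -0.6, 12, 0, 0.75, 5.3, -0.6, 16, 0, 0.75, 5.3, -0.6, 18.5, 0, 0.75, 5.3, -0.6, 19.2, 0, 0.75, 5.3, -0.6, 19.2, 0, 0.75, 5.3, -0.6, 19.2, 0, 0.3, 5.3, -0.6, 19.2, 0, 0.3]
}}

```text
t: 27.38
position: [0.5, -0.3275, 0.0862]
eef_rot: [-179.8, 0.2, -171.0]
force: [0.4, -0.8, -0.1]
gripper_width: 0.0448
```

Request:
{"method": "move_arm", "body": {
  "plan": [0, 0, 0, 0, 0.3, 0, 0, 0, 0, 0.3, 0, 0, 0, 0, 0.3, 0, 0, -1, 0, 0.3, 0, 0, -3, 0, 0.3, 0, 0, -6, 0, 0.3, 0, 0, -10, 0, 0.3, 0, 0, -14, 0, 0.3, 0, 0, -18, 0, 0.3, 0, 0, -20, 0, 0.3]
}}

```text
t: 28.22
position: [0.4986, -0.3276, 0.2901]
eef_rot: [-179.7, 0.4, -171.0]
force: [-0.2, -0.9, -0.0]
gripper_width: 0.0448
```

```bash
python3 - <<'E'
from h import *
s=st(); print('roll',s['eef_rot'][2]+175.3,tool(rk(-.04,.0335,.28)))
E
```

```text
{'t': 28.2167, 'position': [0.4986, -0.3276, 0.2901], 'eef_rot': [-179.7003, 0.3547, -171.0209], 'force': [-0.202, -0.8849, -0.0356], 'gripper_width': 0.0448, 'joint_pos': [-18.2426, 19.3688, 21.1573, 0.1043, -91.336, -62.7763]}
roll 4.279113578757176 [-13.02  45.3    0.86]
```

Request:
{"method": "move_arm", "body": {
  "plan": [-1, 4, 0, 2, 0.3, -2, 8, 0, 4.3, 0.3, -3, 12, 0, 4.3, 0.3, -4, 16, 0, 4.3, 0.3, -5, 20, 0, 4.3, 0.3, -7, 24, 0, 4.3, 0.3, -8, 28, 0, 4.3, 0.3, -9, 32, 0, 4.3, 0.3, -10, 36, 0, 4.3, 0.3, -11, 40, 0, 4.3, 0.3]
}}

```text
t: 29.05
position: [0.5437, 0.0863, 0.2843]
eef_rot: [180.0, 0.0, -175.3]
force: [1.9, -1.0, -0.6]
gripper_width: 0.0445
```

Request:
{"method": "move_arm", "body": {
  "plan": [-1, 3, 0, 0, 0.3, -2, 5, 0, 0, 0.3, -2, 5.3, 1, 0, 0.3, -2, 5.3, 4, 0, 0.3, -2, 5.3, 7, 0, 0.3, -2, 5.3, 10, 0, 0.3, -2, 5.3, 12, 0, 0.3, -2, 5.3, 12, 0, 0.3, -2, 5.3, 12, 0, 0.3, -2, 5.3, 12, 0, 0.3]
}}

```text
t: 29.88
position: [0.5609, 0.1387, 0.1655]
eef_rot: [180.0, 0.2, -175.3]
force: [-0.1, -0.1, -1.2]
gripper_width: 0.0449
```

```bash
python3 - <<'E'
from h import *
s=st(); print('roll',s['eef_rot'][2]+175.3,tool(rk(-.04,.0335,.09)))
E
```

```text
{'t': 29.8833, 'position': [0.5609, 0.1387, 0.1655], 'eef_rot': [179.98, 0.1703, -175.3139], 'force': [-0.0921, -0.0637, -1.2139], 'gripper_width': 0.0449, 'joint_pos': [29.4204, 19.1658, 2.8532, 0.0554, -73.5244, -114.7499]}
roll -0.01391675256965641 [0.44 0.18 7.55]
```

Request:
{"method": "move_arm", "body": {
  "plan": [0.2, 0.2, 1, 0, 0.3, 0.4, 0.2, 3, 0, 0.3, 0.4, 0.2, 5, 0, 0.3, 0.4, 0.2, 6.3, 0, 0.3, 0.4, 0.2, 7, 0, 0.3, 0.4, 0.2, 7.3, 0, 0.3, 0.4, 0.2, 7.3, 0, 0.3, 0.4, 0.2, 7.3, 0, 0.3, 0.4, 0.2, 7.3, 0, 0.3, 0.4, 0.2, 7.3, 0, 0.3]
}}

```text
t: 30.72
position: [0.5563, 0.1407, 0.0912]
eef_rot: [180.0, 0.1, -175.3]
force: [0.3, 0.5, -0.4]
gripper_width: 0.0449
```

Request:
{"method": "move_arm", "body": {
  "plan": [0, 0, 0.2, 0, 0.3, -0.5, 0, 0.2, 0, 0.3, -0.9, 0, 0.2, 0, 0.3, -1.3, 0, 0.3, 0, 0.3, -1.6, 0, 0.3, 0, 0.3, -1.9, 0, 0.4, 0, 0.3, -2.2, 0, 0.4, 0, 0.3, -2.5, 0, 0.5, 0, 0.3, -2.6, 0, 0.5, 0, 0.3, -2.6, 0, 0.5, 0, 0.3]
}}

```text
t: 31.55
position: [0.5822, 0.1431, 0.0882]
eef_rot: [180.0, 0.1, -175.3]
force: [-6.2, 2.0, 14.3]
gripper_width: 0.0445
```

Same as before. Release, take a depth check of the rack, then go to the third plate.

Request:
{"method": "move_arm", "body": {
  "plan": [0, 0, 0, 0, 0.55, 0, 0, 0, 0, 0.65, 0, 0, 0, 0, 0.65, 0, 0, 0, 0, 0.65, 0, 0, -2, 0, 0.65, 0, 0, -5, 0, 0.65, 0, 0, -9, 0, 0.65, 0, 0, -13, 0, 0.75, 0, -2, -17, 0, 0.75, 1, -6, -19.5, 0, 0.75]
}}

```text
t: 32.38
position: [0.5793, 0.091, 0.279]
eef_rot: [180.0, 0.3, -175.1]
force: [1.3, -0.8, -0.1]
gripper_width: 0.0642
```

Request:
{"method": "move_arm", "body": {
  "plan": [1, -4, 0, 0, 0.75, 2, -8, 0, 0, 0.75, 2, -12, 0, 0, 0.75, 3, -16, 0, 0, 0.75, 4, -20, 0, 0, 0.75, 5, -24, 0, -1, 0.75, 6, -28, 0, -2, 0.75, 6, -32, 0, -3, 0.75, 7, -36, 0, -4.3, 0.75, 7, -40, 0, -4.3, 0.75]
}}

```text
t: 33.22
position: [0.5395, -0.3171, 0.2759]
eef_rot: [-180.0, 0.0, -171.0]
force: [1.9, 0.0, 0.7]
gripper_width: 0.064
```

```bash
python3 - <<'E'
from h import *
s=st(); p,d=snap('wrist','w13.png'); plates(d,bot.camera_info('wrist')); print(tool([.4555,-.3330,.0834]))
E
```

```text
{'t': 33.2167, 'position': [0.5395, -0.3171, 0.2759], 'eef_rot': [-179.9798, 0.0117, -170.9657], 'force': [1.9208, 0.0154, 0.7202], 'gripper_width': 0.064, 'joint_pos': [-16.1522, 23.2641, 24.8893, 0.0133, -91.6061, -64.8131]}
plate 411.0 -346.5 [ 9.5 45.5] 9.0 z 0.1132 px [275.  32.]
plate 454.5 -338.7 [ 8.4 45.2] 8.8 z 0.1131 px [276.  92.]
plate 737.9 -263.8 [ 6.2 33. ] 20.2 z 0.1104 px [307. 387.]
plate 793.9 -456.9 [35.1 26.2] 85.9 z 0.1169 px [117. 412.]
[ 8.34  0.34 19.08]
```

Request:
{"method": "move_arm", "body": {
  "plan": [3, 0, 0, 0, 0.75, 5, 0, 0, 0, 0.75, 5, 0, 0, 0, 0.75, 5, 0, 0, 0, 0.75, 5, 0, 0, 0, 0.75, 5, 0, 0, 0, 0.75, 5, 0, 0, 0, 0.75, 5, 0, 0, 0, 0.75, 5, 0, 0, 0, 0.75, 5, 0, 0, 0, 0.75]
}}

```text
t: 34.1
position: [0.4916, -0.3225, 0.2752]
eef_rot: [180.0, -0.0, -171.0]
force: [-0.3, -0.6, 0.8]
gripper_width: 0.064
```

```bash
python3 - <<'E'
from h import *
s=st(); p,d=snap('wrist','w14.png'); plates(d,bot.camera_info('wrist')); print(tool([.4555,-.3330,.0834]))
E
```

```text
{'t': 34.1, 'position': [0.4916, -0.3225, 0.2752], 'eef_rot': [179.9948, -0.0108, -170.9851], 'force': [-0.347, -0.6012, 0.8088], 'gripper_width': 0.064, 'joint_pos': [-18.043, 18.6647, 18.067, 0.0003, -89.4143, -62.9421]}
plate 411.9 -340.6 [ 8.5 45.4] 9.0 z 0.1147 px [272.  97.]
plate 454.9 -333.2 [ 8.5 45.7] 9.1 z 0.1147 px [273. 152.]
[ 3.72 -0.46 19.19]
```

Block not moved; the shift came from measuring while the arm was still moving.

Request:
{"method": "move_arm", "body": {
  "plan": [3, -0.4, 2, 0, 0.75, 3.7, -0.5, 4, 0, 0.75, 3.7, -0.5, 8, 0, 0.75, 3.7, -0.5, 12, 0, 0.75, 3.7, -0.5, 16, 0, 0.75, 3.7, -0.5, 18.5, 0, 0.75, 3.7, -0.5, 19.2, 0, 0.75, 3.7, -0.5, 19.2, 0, 0.75, 3.7, -0.5, 19.2, 0, 0.3, 3.7, -0.5, 19.2, 0, 0.3]
}}

```text
t: 34.98
position: [0.4572, -0.3343, 0.086]
eef_rot: [-179.8, 0.2, -171.0]
force: [-0.6, -0.1, -0.2]
gripper_width: 0.0445
```

Request:
{"method": "move_arm", "body": {
  "plan": [0, 0, 0, 0, 0.3, 0, 0, 0, 0, 0.3, 0, 0, 0, 0, 0.3, 0, 0, -1, 0, 0.3, 0, 0, -3, 0, 0.3, 0, 0, -6, 0, 0.3, 0, 0, -10, 0, 0.3, 0, 0, -14, 0, 0.3, 0, 0, -18, 0, 0.3, 0, 0, -20, 0, 0.3]
}}

```text
t: 35.82
position: [0.456, -0.3343, 0.29]
eef_rot: [-179.7, 0.3, -171.0]
force: [0.8, -0.6, -0.5]
gripper_width: 0.0447
```

```bash
python3 - <<'E'
from h import *
s=st(); print('roll',s['eef_rot'][2]+175.3,tool(rk(-.04,-.0335,.28)))
E
```

```text
{'t': 35.8167, 'position': [0.456, -0.3343, 0.29], 'eef_rot': [-179.6916, 0.3429, -171.0134], 'force': [0.774, -0.6326, -0.479], 'gripper_width': 0.0447, 'joint_pos': [-20.3298, 15.6085, 15.9144, 0.101, -89.8559, -60.6844]}
roll 4.286598606773566 [-16.84  38.61   0.9 ]
```

Request:
{"method": "move_arm", "body": {
  "plan": [-2, 4, 0, 2, 0.3, -4, 8, 0, 4.3, 0.3, -6, 12, 0, 4.3, 0.3, -8, 16, 0, 4.3, 0.3, -10, 20, 0, 4.3, 0.3, -11, 24, 0, 4.3, 0.3, -13, 28, 0, 4.3, 0.3, -14, 32, 0, 4.3, 0.3, -16, 36, 0, 4.3, 0.3, -16.8, 38.6, 0, 4.3, 0.3]
}}

```text
t: 36.65
position: [0.5599, 0.0711, 0.2843]
eef_rot: [180.0, 0.0, -175.3]
force: [1.1, -0.0, -1.0]
gripper_width: 0.0446
```

Request:
{"method": "move_arm", "body": {
  "plan": [0, 0, 0, 0, 0.3, 0, 0, 0, 0, 0.3, 0, 0, 1, 0, 0.3, 0, 0, 4, 0, 0.3, 0, 0, 7, 0, 0.3, 0, 0, 10, 0, 0.3, 0, 0, 12, 0, 0.3, 0, 0, 12, 0, 0.3, 0, 0, 12, 0, 0.3, 0, 0, 12, 0, 0.3]
}}

```text
t: 37.48
position: [0.5611, 0.0682, 0.1653]
eef_rot: [-180.0, 0.2, -175.4]
force: [-0.6, -0.2, -0.7]
gripper_width: 0.0448
```

```bash
python3 - <<'E'
from h import *
s=st(); print('roll',s['eef_rot'][2]+175.3,tool(rk(-.04,-.0335,.09)))
E
```

```text
{'t': 37.4833, 'position': [0.5611, 0.0682, 0.1653], 'eef_rot': [-179.9966, 0.1679, -175.3616], 'force': [-0.5907, -0.2351, -0.7125], 'gripper_width': 0.0448, 'joint_pos': [22.8211, 17.8024, 0.8729, 0.0582, -72.912, -108.1997]}
roll -0.061557746408624325 [-0.11  0.5   7.53]
```

Request:
{"method": "move_arm", "body": {
  "plan": [-0.1, 0.5, 1, 0, 0.3, -0.1, 0.5, 3, 0, 0.3, -0.1, 0.5, 5, 0, 0.3, -0.1, 0.5, 6.3, 0, 0.3, -0.1, 0.5, 7, 0, 0.3, -0.1, 0.5, 7.3, 0, 0.3, -0.1, 0.5, 7.3, 0, 0.3, -0.1, 0.5, 7.3, 0, 0.3, -0.1, 0.5, 7.3, 0, 0.3, -0.1, 0.5, 7.3, 0, 0.3]
}}

```text
t: 38.32
position: [0.5613, 0.0742, 0.0911]
eef_rot: [180.0, 0.1, -175.3]
force: [0.5, 0.7, -0.5]
gripper_width: 0.0447
```

Request:
{"method": "move_arm", "body": {
  "plan": [0, 0, 0.2, 0, 0.3, -0.5, 0, 0.2, 0, 0.3, -0.9, 0, 0.2, 0, 0.3, -1.3, 0, 0.3, 0, 0.3, -1.6, 0, 0.3, 0, 0.3, -1.9, 0, 0.4, 0, 0.3, -2.2, 0, 0.4, 0, 0.3, -2.5, 0, 0.5, 0, 0.3, -2.6, 0, 0.5, 0, 0.3, -2.6, 0, 0.5, 0, 0.3]
}}

```text
t: 39.15
position: [0.588, 0.0764, 0.0882]
eef_rot: [180.0, 0.2, -175.3]
force: [-3.4, 1.9, 11.5]
gripper_width: 0.0447
```

Request:
{"method": "move_arm", "body": {
  "plan": [0, 0, 0, 0, 0.55, 0, 0, 0, 0, 0.65, 0, 0, 0, 0, 0.65, 0, 0, 0, 0, 0.65, 0, 0, -2, 0, 0.65, 0, 0, -5, 0, 0.65, 0, 0, -9, 0, 0.65, 0, 0, -13, 0, 0.75, 0, -2, -17, 0, 0.75, 1, -6, -19.5, 0, 0.75]
}}

```text
t: 39.98
position: [0.5844, 0.0246, 0.2793]
eef_rot: [180.0, 0.3, -175.1]
force: [0.6, -1.6, -0.5]
gripper_width: 0.0641
```

```bash
python3 - <<'E'
from h import *
s=st(); print(tool([.455,-.333,.28]))
snap('side','d15.png'); p,d=snap('scene','s15.png'); spot(['plate0_mid','plate1_mid','plate2_mid','plate3_mid','pin_head'],'scene'); cv2.imwrite('pics/c15.png',cv2.resize(p[130:400,120:380,::-1],None,fx=2,fy=2))
E
```

```text
{'t': 39.9833, 'position': [0.5844, 0.0246, 0.2793], 'eef_rot': [179.987, 0.3008, -175.1027], 'force': [0.5783, -1.6402, -0.5226], 'gripper_width': 0.0641, 'joint_pos': [17.7536, 18.0562, 17.7651, 0.0543, -89.4127, -102.8567]}
[ 15.94 -34.53  -0.16]
scene plate0_mid [([0.4061, -0.3339, 0.0566], 0.78)]
scene plate1_mid [([0.5764, 0.0772, 0.0662], 0.6), ([0.736, -0.0464, -0.0023], 0.32)]
scene plate2_mid [([0.569, 0.1416, 0.0673], 0.61)]
scene plate3_mid [([0.5668, 0.2076, 0.0629], 0.56)]
scene pin_head [([0.6117, -0.0675, 0.1017], 0.43)]
```

View pics/c15.png

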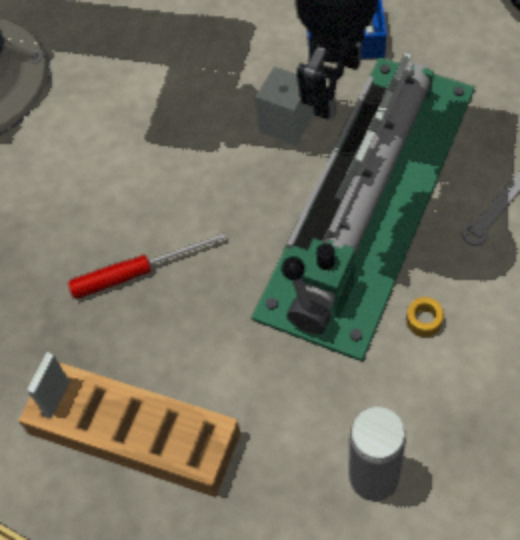

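Three plates lean on the rack and one is left in the block, at (48,384).

Request:
{"method": "move_arm", "body": {
  "plan": [2, -4, 0, 0, 0.75, 4, -8, 0, 0, 0.75, 6, -12, 0, 0, 0.75, 8, -16, 0, 0, 0.75, 10, -20, 0, 0, 0.75, 12, -24, 0, -1, 0.75, 14, -28, 0, -2, 0.75, 15, -32, 0, -3, 0.75, 16, -34, 0, -4.3, 0.75, 16, -34, 0, -4.3, 0.75]
}}

```text
t: 41.17
position: [0.4486, -0.3334, 0.2735]
eef_rot: [180.0, -0.2, -171.2]
force: [0.8, 0.9, -0.3]
gripper_width: 0.0638
```

Request:
{"method": "move_arm", "body": {
  "plan": [0, 0, 0, 0, 0.75, 0, 0, 0, 0, 0.75, 0, 0, 0, 0, 0.75, 0, 0, 0, 0, 0.75, 0, 0, 0, 0, 0.75, 0, 0, 0, 0, 0.75, 0, 0, 0, 0, 0.75, 0, 0, 0, 0, 0.75, 0, 0, 0, 0, 0.75, 0, 0, 0, 0, 0.75]
}}

```text
t: 42.0
position: [0.4512, -0.3288, 0.2754]
eef_rot: [-180.0, -0.0, -171.0]
force: [-0.1, -0.0, 0.1]
gripper_width: 0.0642
```

```bash
python3 - <<'E'
from h import *
s=st(); p,d=snap('wrist','w16.png'); plates(d,bot.camera_info('wrist')); print(tool([.4119,-.3406,.0834]))
E
```

```text
{'t': 42.0, 'position': [0.4512, -0.3288, 0.2754], 'eef_rot': [-179.9999, -0.001, -171.0058], 'force': [-0.1087, -0.0425, 0.0603], 'gripper_width': 0.0642, 'joint_pos': [-20.0233, 15.1275, 13.2208, 0.0006, -88.0942, -60.9826]}
plate 411.3 -339.9 [ 8.4 45.6] 9.2 z 0.1147 px [273. 148.]
[ 4.07 -0.55 19.2 ]
```

Request:
{"method": "move_arm", "body": {
  "plan": [3, -0.4, 2, 0, 0.75, 4.1, -0.5, 4, 0, 0.75, 4.1, -0.5, 8, 0, 0.75, 4.1, -0.5, 12, 0, 0.75, 4.1, -0.5, 16, 0, 0.75, 4.1, -0.5, 18.5, 0, 0.75, 4.1, -0.5, 19.2, 0, 0.75, 4.1, -0.5, 19.2, 0, 0.75, 4.1, -0.5, 19.2, 0, 0.3, 4.1, -0.5, 19.2, 0, 0.3]
}}

```text
t: 42.88
position: [0.413, -0.3411, 0.0859]
eef_rot: [-179.8, 0.2, -171.0]
force: [0.2, -0.3, -0.2]
gripper_width: 0.045
```

Request:
{"method": "move_arm", "body": {
  "plan": [0, 0, 0, 0, 0.3, 0, 0, 0, 0, 0.3, 0, 0, 0, 0, 0.3, 0, 0, -1, 0, 0.3, 0, 0, -3, 0, 0.3, 0, 0, -6, 0, 0.3, 0, 0, -10, 0, 0.3, 0, 0, -14, 0, 0.3, 0, 0, -18, 0, 0.3, 0, 0, -20, 0, 0.3]
}}

```text
t: 43.72
position: [0.4119, -0.3411, 0.2899]
eef_rot: [-179.7, 0.3, -171.0]
force: [0.8, 0.2, -0.7]
gripper_width: 0.045
```

```bash
python3 - <<'E'
from h import *
s=st(); print('roll',s['eef_rot'][2]+175.3,tool(rk(-.04,-.0985,.28)))
E
```

```text
{'t': 43.7167, 'position': [0.4119, -0.3411, 0.2899], 'eef_rot': [-179.6715, 0.3339, -171.01], 'force': [0.8292, 0.2458, -0.6596], 'gripper_width': 0.045, 'joint_pos': [-22.7745, 11.9933, 11.1655, 0.1035, -88.7154, -58.2384]}
roll 4.290034941250838 [-20.82  32.11   0.93]
```

Request:
{"method": "move_arm", "body": {
  "plan": [-2, 3, 0, 2, 0.3, -4, 6, 0, 4.3, 0.3, -6, 9, 0, 4.3, 0.3, -8, 12, 0, 4.3, 0.3, -10, 16, 0, 4.3, 0.3, -12, 19, 0, 4.3, 0.3, -14, 22, 0, 4.3, 0.3, -16, 25, 0, 4.3, 0.3, -18, 28, 0, 4.3, 0.3, -20.8, 32, 0, 4.3, 0.3]
}}

```text
t: 44.55
position: [0.5635, 0.0033, 0.2846]
eef_rot: [180.0, 0.0, -175.3]
force: [1.0, -0.9, -0.7]
gripper_width: 0.0449
```

Request:
{"method": "move_arm", "body": {
  "plan": [0, 0, 0, 0, 0.3, 0, 0, 0, 0, 0.3, 0, 0, 1, 0, 0.3, 0, 0, 4, 0, 0.3, 0, 0, 7, 0, 0.3, 0, 0, 10, 0, 0.3, 0, 0, 12, 0, 0.3, 0, 0, 12, 0, 0.3, 0, 0, 12, 0, 0.3, 0, 0, 12, 0, 0.3]
}}

```text
t: 45.38
position: [0.5645, 0.0012, 0.1654]
eef_rot: [-180.0, 0.2, -175.4]
force: [-0.7, 0.4, -2.4]
gripper_width: 0.0445
```

```bash
python3 - <<'E'
from h import *
s=st(); print('roll',s['eef_rot'][2]+175.3,tool(rk(-.04,-.0985,.09)))
E
```

```text
{'t': 45.3833, 'position': [0.5645, 0.0012, 0.1654], 'eef_rot': [-179.9772, 0.1703, -175.3515], 'force': [-0.7262, 0.3691, -2.4032], 'gripper_width': 0.0445, 'joint_pos': [16.0302, 17.7185, 0.7631, 0.0585, -72.8821, -101.3988]}
roll -0.05145565940006236 [-0.32  0.71  7.54]
```

Request:
{"method": "move_arm", "body": {
  "plan": [-0.3, 0.7, 1, 0, 0.3, -0.3, 0.7, 3, 0, 0.3, -0.3, 0.7, 5, 0, 0.3, -0.3, 0.7, 6.3, 0, 0.3, -0.3, 0.7, 7, 0, 0.3, -0.3, 0.7, 7.3, 0, 0.3, -0.3, 0.7, 7.3, 0, 0.3, -0.3, 0.7, 7.3, 0, 0.3, -0.3, 0.7, 7.3, 0, 0.3, -0.3, 0.7, 7.3, 0, 0.3]
}}

```text
t: 46.22
position: [0.5666, 0.0093, 0.091]
eef_rot: [180.0, 0.1, -175.3]
force: [0.2, 0.4, -0.8]
gripper_width: 0.0447
```

Request:
{"method": "move_arm", "body": {
  "plan": [0, 0, 0.2, 0, 0.3, -0.5, 0, 0.2, 0, 0.3, -0.9, 0, 0.2, 0, 0.3, -1.3, 0, 0.3, 0, 0.3, -1.6, 0, 0.3, 0, 0.3, -1.9, 0, 0.4, 0, 0.3, -2.2, 0, 0.4, 0, 0.3, -2.5, 0, 0.5, 0, 0.3, -2.6, 0, 0.5, 0, 0.3, -2.6, 0, 0.5, 0, 0.3]
}}

```text
t: 47.05
position: [0.5928, 0.0113, 0.0879]
eef_rot: [-180.0, 0.1, -175.3]
force: [-3.9, 2.1, 10.2]
gripper_width: 0.0446
```

Request:
{"method": "move_arm", "body": {
  "plan": [0, 0, 0, 0, 0.55, 0, 0, 0, 0, 0.65, 0, 0, 0, 0, 0.65, 0, 0, 0, 0, 0.65, 0, 0, -2, 0, 0.65, 0, 0, -5, 0, 0.65, 0, 0, -9, 0, 0.65, 0, 0, -13, 0, 0.75, 0, 4, -17, 0, 0.75, 0, 8, -21, 0, 0.75]
}}

```text
t: 47.88
position: [0.5873, 0.0695, 0.2767]
eef_rot: [180.0, 0.1, -175.5]
force: [1.2, 1.0, 0.5]
gripper_width: 0.0638
```

Request:
{"method": "move_arm", "body": {
  "plan": [0, 1, 0, 0, 0.75, 0, 1, 0, 0, 0.75, 0, 1, 0, 0, 0.75, 0, 1, 0, 0, 0.75, 0, 1, 0, 0, 0.75, 0, 1, 0, 0, 0.75, 0, 1, 0, 0, 0.75, 0, 1, 0, 0, 0.75, 0, 1, 0, 0, 0.75, 0, 1, 0, 0, 0.75]
}}

```text
t: 48.72
position: [0.5865, 0.0798, 0.2743]
eef_rot: [-180.0, -0.0, -175.3]
force: [-0.2, 0.9, 0.2]
gripper_width: 0.0638
```

```bash
python3 - <<'E'
from h import *
s=st(); p,d=snap('wrist','w17.png'); spot(['plate0_mid','plate1_mid','plate2_mid','plate3_mid','pin_head','bore_mouth'],'wrist')
i=bot.camera_info('wrist'); T=np.linalg.inv(i['world_to_cam']); v,u=np.mgrid[0:420,0:560]
r=np.linalg.inv(i['mtx'])@np.stack([u.ravel(),v.ravel(),np.ones(u.size)]); P=(T[:3,:3]@(r*d.ravel())).T+T[:3,3]
x=(P[:,:2]-O)@XR; y=(P[:,:2]-O)@YR; z=P[:,2]
for y0 in (.1005,.0335,-.0335,-.0985):
    m=(d.ravel()>0)&(abs(y-y0)<.018)&(x<-.012)&(x>-.06)&(z>.04)&(z<.112)
    A=np.c_[z[m],y[m],np.ones(m.sum())]; c,res,_,_=np.linalg.lstsq(A,x[m],rcond=None)
    t=(d.ravel()>0)&(abs(y-y0)<.018)&(z>.1)&(z<.16)
    print(y0,m.sum(),'lean',np.arctan(c[0]).round(3),'yaw',c[1].round(3),'front x at z=.05',(c@[.05,y0,1]).round(4),'rms',np.std(A@c-x[m]).round(4),'top z',np.percentile(z[t],98).round(4) if t.sum() else None)
E
```

```text
{'t': 48.7167, 'position': [0.5865, 0.0798, 0.2743], 'eef_rot': [-179.9979, -0.003, -175.324], 'force': [-0.2336, 0.8699, 0.1969], 'gripper_width': 0.0638, 'joint_pos': [22.8752, 19.1271, 18.589, 0.001, -89.4655, -108.1991]}
wrist plate0_mid [([0.579, 0.0131, 0.0664], 0.72)]
wrist plate1_mid [([0.5812, 0.0724, 0.0664], 0.6)]
wrist plate2_mid [([0.5705, 0.1403, 0.0672], 0.65), ([0.5832, 0.0126, 0.0629], 0.47)]
wrist plate3_mid [([0.5635, 0.2107, 0.0638], 0.74)]
wrist pin_head [([0.6143, -0.0702, 0.1023], 0.63)]
wrist bore_mouth [([0.6164, -0.0724, 0.085], 0.72)]
0.1005 1250 lean 0.253 yaw -0.004 front x at z=.05 -0.032 rms 0.0003 top z 0.1187
0.0335 1228 lean 0.248 yaw -0.004 front x at z=.05 -0.0315 rms 0.0003 top z 0.119
-0.0335 1228 lean 0.25 yaw -0.002 front x at z=.05 -0.0314 rms 0.0003 top z 0.1191
-0.0985 1228 lean 0.249 yaw -0.004 front x at z=.05 -0.0311 rms 0.0003 top z 0.1192
```

View pics/w17.png

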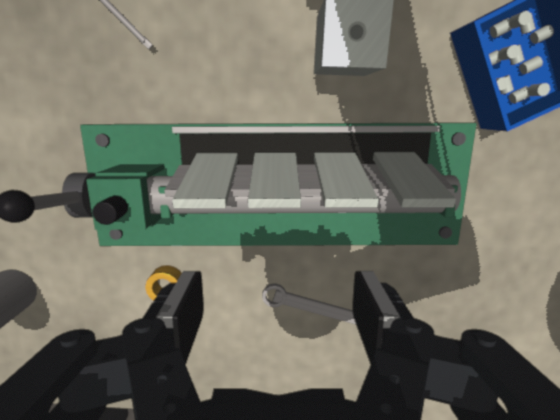

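All four plates lie flat: leans of 0.248-0.253 rad against 0.26 for the backstop. The pin is home at (108,210). Handing in.

```bash
python3 -c "
from workcell import bot
print(bot.finish_job())"
```

```text
the job is handed in; nothing more can be done
None
```

I finished the job and handed it in at about 49 s; `finish_job` gives no verdict, so the result below rests on my own last checks.

**What I did:** I stood the pin in the bore and swung the ball lever forward about 50 mm. The pin then dropped, and a light push met the head at z 0.114 m with 4.7 N, which is where its top sits when it is fully home. Only after that did I move the four plates that were there. I took each from the wooden block, stood it on the ledge and tilted it back against the backstop.

**Last checks:**
- **Plates:** All four lean 0.248–0.253 rad, against about 0.26 rad measured for the backstop. Their twist was at most 0.004 rad and they were spaced about 65–67 mm apart.
- **Pin:** The network put the pin head at z 0.102 m, about 3 mm from the detected bore mouth.
- **Clearance:** The gripper was about 15 cm clear above everything. Every bystander in view in the later pictures looked to be in its place, but I did not measure them, and the mug was not in the later views.

**One disagreement:** One block measurement came out about 6 mm off because the arm was still moving. I repeated it at rest and it agreed with the earlier one.

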